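# Sort the kitchen odds and ends into rack, crate and tray

### The job

Sort the mixed handful at the front right of the worktop to where each kind belongs: stand its two spice jars (not the one at the back by the wall) upright in the spice rack, one in each bay; put the lemon and the garlic bulb in the wooden crate, one in each compartment; and lay the teaspoon flat in the empty wide bay of the cutlery tray, lengthwise, next to the bay with the fork. Leave the little white bowl where it stands, and let go of everything at the end.

Things in the scene. Friction and masses are not known exactly. Their poses are not given: they have to be found in the camera images.
- jar_a_mid (a point): Centre (half-way up) of a spice jar with a tan spot on its dark lid and a pale brown label, among the loose things at the front right (a third, like it, at the back by the utensil crock is fixed and no part of the job): an upright cylinder 41 mm in diameter, 105 mm tall, about 0.12 kg; z is its axis. It may go in either bay of the rack.
- jar_b_mid (a point): The same for the second spice jar (all dark lid, dark blue label), equal in size: 41 mm in diameter, 105 mm tall; z is its axis. It may go in either bay of the rack.
- lemon_mid (a point): Centre of the yellow lemon, 83 mm long along its x axis, 58 mm wide and 58 mm high, about 0.13 kg, lying on its side; grasp it across its width (its y axis). It may go in either compartment of the crate.
- garlic_mid (a point): Centre of the pale garlic bulb, 60 (x) by 57 (y) mm and 58 mm high, rounded. It may go in either compartment of the crate.
- teaspoon_mid (a point): Centre of the steel teaspoon, 137 mm long along its x axis, 28 mm wide over the bowl at one end, narrower at the middle, 13 mm high, lying flat with its origin 6.5 mm above the worktop; grasp it at this point across its length (along its y axis).
- bowl_mid (a point): Centre of the little white bowl (84 mm in diameter, 42 mm high) that stands loose among the things: to be left alone.
- crate: Light wooden crate, 212 (its x) by 127 (its y) mm, 40 mm high, immovable, origin at the centre of its underside. Floor 6 mm thick, walls 6 mm, and a 6 mm cross wall at x = 0, as high as the rim, parts it into two compartments 97 (x) by 115 (y) mm, with centres at x = +51.5 and -51.5 mm, y = 0. (For the arm: wall cabinets hang over the back of the worktop, from x = 0.58 m in the robot's frame and 0.6 m above the surface.)
- rack: Spice rack: a darker, narrow low wooden box, 162 (its x) by 72 (its y) mm, 28 mm high, immovable, origin at the centre of its underside. Floor 6 mm thick, walls 6 mm, and a 6 mm cross wall at x = 0 parts it into two bays 72 (x) by 60 (y) mm, with centres at x = +39 and -39 mm, y = 0.
- tray: Grey plastic cutlery tray, 195 (its x) by 131 (its y) mm, 20 mm high, immovable, origin at the centre of its underside. Floor and walls 5 mm thick; a lengthwise divider, 18 mm high, parts it into a narrow bay on the +y side, which holds a small fork (fixed), and an empty wide bay 185 (x) by 80 (y) mm on the -y side, with its centre at x = 0, y = -20.5 mm.

How it is judged (in metres and radians):
At the end, for the whole second after the job is handed in: Jars upright (0.12 rad) on the rack floor, one within each bay; lemon and garlic down in the crate, one in each compartment; teaspoon flat in the wide tray bay, within 36 mm of its centre and 0.45 rad of lengthwise; bowl moved under 30 mm; all released and at rest (((x of jar_a_mid in the frame of rack between 0.02 and 0.058 m and y of jar_a_mid in the frame of rack between -0.013 and 0.013 m and z of each of jar_a_mid, jar_b_mid in the frame of rack below 0.064 m and x of jar_b_mid in the frame of rack between -0.058 and -0.02 m and y of jar_b_mid in the frame of rack between -0.013 and 0.013 m) or (x of jar_a_mid in the frame of rack between -0.058 and -0.02 m and y of jar_a_mid in the frame of rack between -0.013 and 0.013 m and z of each of jar_a_mid, jar_b_mid in the frame of rack below 0.064 m and x of jar_b_mid in the frame of rack between 0.02 and 0.058 m and y of jar_b_mid in the frame of rack between -0.013 and 0.013 m)) and angle between each of jar_a_mid, jar_b_mid's own z axis and vertical below 0.12 rad and ((x of lemon_mid in the frame of crate between 0.0255 and 0.0775 m and y of lemon_mid in the frame of crate between -0.034 and 0.034 m and z of each of lemon_mid, garlic_mid in the frame of crate below 0.053 m and x of garlic_mid in the frame of crate between -0.0775 and -0.0255 m and y of garlic_mid in the frame of crate between -0.034 and 0.034 m) or (x of lemon_mid in the frame of crate between -0.0775 and -0.0255 m and y of lemon_mid in the frame of crate between -0.034 and 0.034 m and z of each of lemon_mid, garlic_mid in the frame of crate below 0.053 m and x of garlic_mid in the frame of crate between 0.0255 and 0.0775 m and y of garlic_mid in the frame of crate between -0.034 and 0.034 m)) and x of teaspoon_mid in the frame of tray between -0.036 and 0.036 m and y of teaspoon_mid in the frame of tray between -0.0565 and 0.0155 m and z of teaspoon_mid in the frame of tray below 0.018 m and angle between the x axis of teaspoon_mid and the x axis of tray, either way round below 0.45 rad and distance of bowl_mid from where it was at the start of the episode below 0.03 m and linear speed of each of jar_a, jar_b, lemon, garlic, teaspoon below 0.03 m/s); the robot touches nothing.
It fails at once if the little white bowl is pushed away by more than 40 mm (distance of bowl_mid from where it was at the start of the episode above 0.04 m).
It also fails if it takes over 144 s, if anything falls off the work surface, if the arm or the gripper's body presses on something with over 40 N, if the wrist force passes 120 N, or if a joint passes its speed limit or range.

### The arm

A 6-joint arm with a two-finger parallel gripper is mounted at the origin on a cart in front of the work surface, level with it; the furniture and walls round the work are solid. World frame = base frame: x ahead of the robot, y to its left, z up, the work surface at z = 0. Lengths are in mm, angles in rad, forces in N, time in s.
With the tool pointing down it reaches from about 350 to 875 mm from the base axis. Payload 4.2 kg.
Tool frame: the origin (TCP) lies at the very end of the fingers, on their centre line; the grasp point (between the pads) lies robot.hold_point_z behind it (robot.hold_point_z is the distance from the TCP to the grasp point, in mm); z points along the fingers, y is the line along which they close (so a half turn about z gives the same grasp; the last joint's range is limited). The gripper opens to 85 mm and grips with 20 to 120 N. Pads are 22 mm wide; open, the fingers measure 114 mm over their backs; the gripper's body (76 mm by 85 mm) begins 54 mm behind the grasp point. The pads swing forward as they close: fully open they stand 13 mm farther back than shut.
Start: joints at [-0.89, 0.385, 0.008, 0, -1.194, -0.259], TCP at [255.89, -570.193, 231.312] pointing down, gripper open.
Joint ranges: [-3.14, 3.14], [-1.21, 2.06], [-1.07, 1.41], [-3.16, 2.05], [-2.99, -0.16], [-3.1, 3.1]. Speed limits (rad/s): [2.79, 2.79, 3.14, 3.14, 3.14, 3.14].

### API

Orientations are given as a unit quaternion [w, x, y, z].
In Python, from plant import robot gives the robot as it stands. The module is installed in compiled form; this text tells all that it offers.
- The arm moves only by the shell command python3 -m crank 'ROWS' [FORCE]. ROWS is JSON, a list of rows, each an object of numbers: "x", "y", "z": the shift along the tool's x, y, z each as a share of 0.5 m, from -1 to 1; "rx", "ry", "rz": the turn, a rotation vector about the tool's x, y, z each as a share of pi/2 rad, from -1 to 1; "jaw": the opening, from 0 (shut) to 1 (fully open). In form: [{"x": .., "y": .., "z": .., "rx": .., "ry": .., "rz": .., "jaw": ..}, ...]. A call has 1 to 5 rows; each row is the pose to reach, as a shift and turn from the pose commanded when the call began, along the tool's axes at that moment; what a row does not reach only later rows make up. A row lasts 1/12 s, in which the tool goes at most 41.7 mm and 7.16 degrees, less where a joint would pass 70% of its speed; a pose out of reach is approached as far as the arm can. A call with a number of a shift or a turn outside -1 to 1 is refused whole. A call with a gripper value outside its range is refused whole. The fingers move at their own pace and stop on an object; FORCE is the grip in N (left out, the last holds). Time passes only in rows, so rows that repeat a pose let the fingers close. It gives the time, the measured TCP pose, the force, the opening and the grip force at its end, in the units of the state.
- robot.sense(): the state, without advancing time (a new reading comes with each control period).
- robot.read_camera(name): name is "scene" or "top"; returns the picture (384x512x3 uint8, red, green, blue); there is no depth.
- robot.get_calibration(name): a dict with "fx", "fy", "cx", "cy" (pixels), "R" (3x3) and "t" (3): a world point X has camera coordinates R X + t. Camera axes: x right, y down, z forward; pixel columns grow to the right and rows downward; lengths in mm; the calibration is good to about 2 mm. A picture is of the moment at which its call begins. get_calibration takes no time and is no camera call.
- robot.sign_off(): hands the job in; it is judged then, once.
The state is a dict: "time": time; "qpos": joint angles; "dq": joint speeds; "effort": joint torques, N m; "eef_pos": TCP position; "eef_rot": TCP orientation; "contact_force": force on the tool from outside, world axes, zero at the start; "ft_torque": the same for the moment, N m; "gripper_width": finger opening in mm; "grip_force": force on a finger pad.
Only numpy, scipy, OpenCV 4.12 (cv2) and the standard library are available. Lean on these libraries where they do the work, as an engineer would, in place of code of your own. Each camera call takes 0.05 s, during which the arm holds its last target. There are 200 camera calls.

## Working session

There is one attempt and no reset: what is moved stays moved. The work goes in short steps, Python scripts to look and compute and a shell command to move; the robot and the scene stay as the last step left them, time stands still between calls to the robot, and variables do not carry over. Pictures are saved under pics/ and viewed, at most 14 in all, crops included, and the job is handed in when it is done.

```bash
mkdir -p pics; python3 - <<'E'
from plant import robot
import cv2
print(robot.sense(), robot.hold_point_z)
for n in("scene","top"):
    im=robot.read_camera(n); cv2.imwrite(f"pics/{n}0.png",im[:,:,::-1]); 
    cv2.imwrite(f"pics/{n}0b.png",cv2.resize(im[:,:,::-1],(800,600),interpolation=cv2.INTER_CUBIC))
    c=robot.get_calibration(n); print(n,c)
E
```

```text
{'time': 0.0, 'qpos': array([-8.90397535e-01,  3.85551161e-01,  6.62731374e-03, -5.12139796e-04,
       -1.19401856e+00, -2.58621424e-01]), 'dq': array([ 0.00087521,  0.00053071,  0.00167264,  0.00034584, -0.00043403,
        0.00073813]), 'effort': array([ 1.86480800e-03, -3.92290950e+01,  1.88397306e+01,  4.18619514e+00,
       -4.61878968e-03, -5.33022202e-06]), 'eef_pos': array([ 255.65326058, -569.67309277,  230.22348632]), 'eef_rot': array([-2.73244517e-04, -2.09236473e-01,  9.77864454e-01,  1.06461257e-03]), 'contact_force': array([-0.0598922 ,  0.16978745, -1.16678056]), 'ft_torque': array([-0.08371048, -0.05369853, -0.01133908]), 'grip_force': 0.0, 'gripper_width': 85.5740009931357} 18.700000000000003
scene {'fx': 405.5178056372606, 'fy': 405.5178056372606, 'cx': 261.28883386761044, 'cy': 184.53448952689197, 'R': array([[ 0.74691153, -0.66454826, -0.0223334 ],
       [-0.42014928, -0.44565634, -0.79048404],
       [ 0.51536177,  0.599805  , -0.61207533]]), 't': array([-335.3014702 ,  250.06652271, 1193.81961287])}
top {'fx': 356.5987551751011, 'fy': 356.5987551751011, 'cx': 262.1938193289084, 'cy': 195.4159828314753, 'R': array([[ 0.01051076, -0.99993842,  0.00356045],
       [-0.99250125, -0.0108661 , -0.12175053],
       [ 0.12178172, -0.00225406, -0.99255435]]), 't': array([  20.8391461 ,  490.7306738 , 1005.41018207])}
```

View pics/scene0b.png

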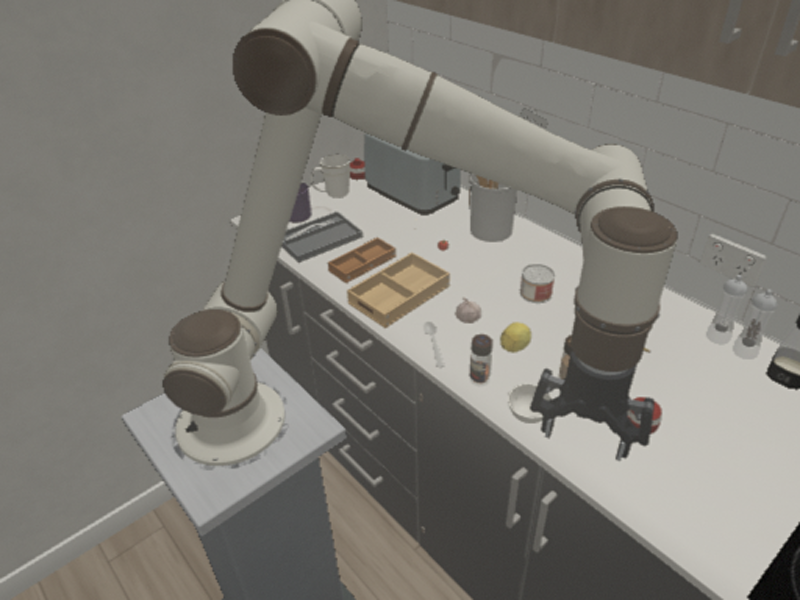

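View pics/top0b.png

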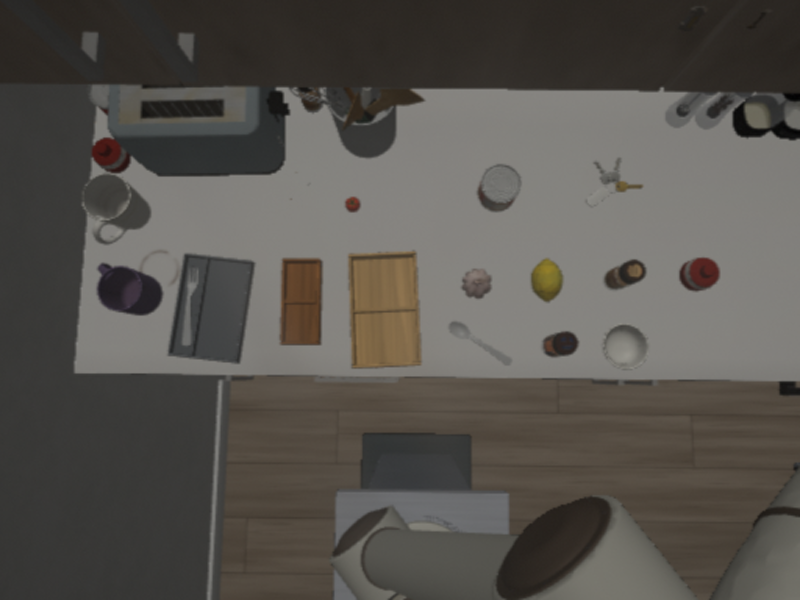

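The scene view shows jar_b at (481,358), and the bowl is at (527,403), beside the gripper. The top view (800x600) is clear:
- **Loose things:** spoon (480,342), garlic (477,283), lemon (547,280), jar_a with the tan lid (632,270), jar_b (560,344), bowl (625,347).
- **Containers:** crate (385,309), rack (301,302), tray (211,307).

```bash
cat > h.py <<'E'
import numpy as np, cv2
from plant import robot
def ray(n,uv,z):
    c=robot.get_calibration(n); R=np.array(c["R"]); t=np.array(c["t"])
    C=-R.T@t; d=R.T@np.array([(uv[0]-c["cx"])/c["fx"],(uv[1]-c["cy"])/c["fy"],1])
    return (C+d*(z-C[2])/d[2])
def proj(n,X):
    c=robot.get_calibration(n); p=np.array(c["R"])@X+c["t"]; return c["fx"]*p[0]/p[2]+c["cx"],c["fy"]*p[1]/p[2]+c["cy"]
E
python3 - <<'E'
from h import *
im=cv2.imread("pics/top0.png"); hsv=cv2.cvtColor(im,cv2.COLOR_BGR2HSV); H,S,V=cv2.split(hsv)
print("C",ray("top",(0,0),0), ray("top",(262,195),0))
tab=np.median(im[170:230,430:440].reshape(-1,3),0); print(tab, im[190,280:330:8].tolist())
k=1/1.5625
def roi(name,x0,y0,x1,y1,mask,z,poly=False):
    m=np.zeros_like(H); a=[int(v*k) for v in(x0,y0,x1,y1)]
    m[a[1]:a[3],a[0]:a[2]]=mask[a[1]:a[3],a[0]:a[2]]
    cs,_=cv2.findContours(m,cv2.RETR_EXTERNAL,cv2.CHAIN_APPROX_NONE); c=max(cs,key=cv2.contourArea)
    W=np.array([ray("top",p,z)[:2] for p in c[:,0].astype(float)],np.float32)
    r=cv2.minAreaRect(W); M=cv2.moments(c)
    print(name,"px",np.round([M["m10"]/M["m00"],M["m01"]/M["m00"]],1),"rect",np.round(r[0],1),np.round(r[1],1),round(r[2],1),"cen",np.round(ray("top",(M["m10"]/M["m00"],M["m01"]/M["m00"]),z)[:2],1))
    print("   box",np.round(cv2.boxPoints(r)).tolist())
d=np.abs(im.astype(float)-tab).max(2)
sat=((S>60)*255).astype(np.uint8); dark=((V<105)*255).astype(np.uint8); dif=((d>28)*255).astype(np.uint8)
roi("crate",335,240,430,374,sat,40)
roi("rack",270,245,335,360,sat,28)
roi("tray",165,245,262,370,((V<110)*255).astype(np.uint8),20)
roi("lemon",520,245,575,310,((S>110)*255).astype(np.uint8),29)
roi("garlic",455,260,500,305,dif,29)
roi("spoon",442,315,518,367,dif,6)
roi("jarA lid+",600,250,660,300,dark,105)
roi("jarB",535,320,590,365,dark,105)
roi("bowl",598,320,655,372,dif,42)
big=cv2.resize(im[200:250,275:430],None,fx=5,fy=5,interpolation=cv2.INTER_CUBIC)
crop=cv2.resize(im[150:245,275:435],None,fx=5,fy=5,interpolation=cv2.INTER_CUBIC); cv2.imwrite("pics/crop1.png",crop)
E
```

```text
C [1113.85220142  870.13491338    0.        ] [495.39936411  26.62703243   0.        ]
[127. 131. 132.] [[127, 132, 135], [128, 132, 134], [128, 132, 134], [82, 86, 90], [127, 132, 134], [128, 132, 135], [128, 132, 134]]
crate px [245.6 197.8] rect [483.5  73.8] [211.1 125.9] 3.3 cen [481.8  73.8]
   box [[375.0, 131.0], [382.0, 5.0], [592.0, 17.0], [585.0, 143.0]]
rack px [192.2 192.2] rect [497.8 229.8] [161.6  73.9] 0.8 cen [497.8 229.7]
   box [[416.0, 266.0], [418.0, 192.0], [579.0, 194.0], [578.0, 268.0]]
tray px [135.1 197.1] rect [484.3 398. ] [137.5 196.3] 84.1 cen [482.8 398. ]
   box [[380.0, 340.0], [575.0, 320.0], [589.0, 456.0], [394.0, 476.0]]
lemon px [349.5 178.6] rect [ 543.4 -230.2] [59.6 61.7] 45.0 cen [ 543.  -228.9]
   box [[501.0, -229.0], [544.0, -273.0], [586.0, -231.0], [543.0, -187.0]]
garlic px [305.  183.2] rect [531.6 -97.1] [49.8 47.5] 89.9 cen [527.8 -98.4]
   box [[508.0, -122.0], [555.0, -122.0], [555.0, -72.0], [508.0, -72.0]]
spoon px [291.9 207.4] rect [458.8 -64.3] [27.2  7.6] 82.5 cen [458.7 -62.4]
   box [[453.0, -77.0], [461.0, -78.0], [464.0, -51.0], [457.0, -50.0]]
jarA lid+ px [399.9 175.5] rect [ 538.7 -346.2] [39.8 78. ] 27.0 cen [ 539.7 -346.8]
   box [[503.0, -321.0], [539.0, -390.0], [574.0, -372.0], [539.0, -302.0]]
jarB px [358.2 220. ] rect [ 418.2 -230.6] [41.  61.5] 8.7 cen [ 417.8 -231. ]
   box [[393.0, -203.0], [403.0, -264.0], [443.0, -258.0], [434.0, -197.0]]
bowl px [402.9 213.8] rect [ 436.5 -369.7] [74.9 43.3] 78.8 cen [ 440.5 -376.1]
   box [[408.0, -402.0], [450.0, -411.0], [465.0, -337.0], [423.0, -329.0]]
```

View pics/crop1.png

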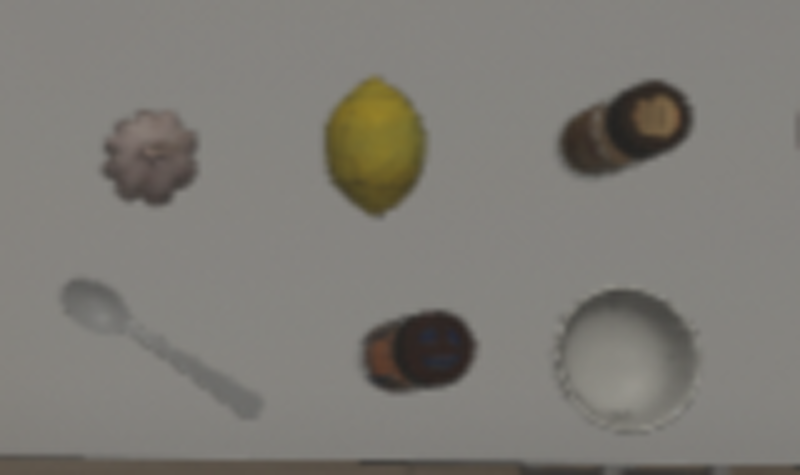

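The crop shows both jars upright: lid A at crop (650,118) and lid B at (435,349). The garlic is at (152,157). The lemon is at (376,146), with its long axis running vertically in the image, so along world x. The spoon runs from its bowl end at (63,287) to its handle end at (258,412). The white bowl is at (627,360).

```bash
python3 - <<'E'
from h import *
f=lambda u,v:(275+u/5-.4,150+v/5-.4)
c=robot.get_calibration("top"); print("cam",-np.array(c["R"]).T@c["t"])
for n,u,v,z in[("A",650,118,105),("B",435,349,105),("lemon",376,146,29),("garlic",152,157,29),("bowl",627,360,40),("s1",63,287,7),("s2",258,412,5)]:
    p=ray("top",f(u,v),z); print(n,p.round(1))
    z0={"A":105,"B":105}.get(n,z); print("   scene800",np.round(np.array(proj("scene",p))*1.5625))
# independent: scene-camera checks by colour
im=cv2.imread("pics/scene0.png");hsv=cv2.cvtColor(im,cv2.COLOR_BGR2HSV);H,S,V=cv2.split(hsv)
for n,(x0,y0,x1,y1),m,z in[("lemon",(495,318,540,355),S>110,29),("garlic",(450,292,488,326),S>30,29),("lidB",(468,330,496,352),V<60,95)]:
    a=[int(v/1.5625) for v in(x0,y0,x1,y1)]; mm=np.zeros(H.shape,np.uint8); mm[a[1]:a[3],a[0]:a[2]]=m[a[1]:a[3],a[0]:a[2]]
    M=cv2.moments(mm,True); print(n,M["m00"],ray("scene",(M["m10"]/M["m00"],M["m01"]/M["m00"]),z).round(1))
a=np.deg2rad(24.16)
E
```

```text
cam [ 364.39119101   28.43644271 1057.59676959]
A [ 546.3 -359.8  105. ]
   scene800 [572. 340.]
B [ 419.6 -240.   105. ]
   scene800 [480. 340.]
lemon [ 542.4 -229.7   29. ]
   scene800 [515. 337.]
garlic [534.4 -98.5  29. ]
   scene800 [467. 310.]
bowl [ 418.3 -367.8   40. ]
   scene800 [528. 401.]
s1 [459.6 -48.3   7. ]
   scene800 [426. 321.]
s2 [ 387.3 -163.2    5. ]
   scene800 [439. 365.]
lemon 80.0 [ 555.  -215.9   29. ]
garlic 153.0 [ 530.9 -104.    29. ]Traceback (most recent call last):
  File "<stdin>", line 11, in <module>
ZeroDivisionError: float division by zero
```

```bash
python3 -m crank '[{"rz":0.268,"jaw":1},{"rz":0.268,"jaw":1},{"rz":0.268,"jaw":1},{"rz":0.268,"jaw":1},{"rz":0.268,"jaw":1}]' 40
python3 -m crank '[{"x":-0.08,"y":0.06,"jaw":1},{"x":-0.14,"y":0.1,"jaw":1},{"x":-0.2,"y":0.15,"jaw":1},{"x":-0.26,"y":0.19,"jaw":1},{"x":-0.28,"y":0.2,"jaw":1}]'
python3 -m crank '[{"x":0,"jaw":1}]'
```

```text
validation failed for argument at $[0]...
validation failed for argument at $[0]...
validation failed for argument at $[0]...
```

```bash
python3 -m crank '[{"x":0,"y":0,"z":0,"rx":0,"ry":0,"rz":0.268,"jaw":1},{"x":0,"y":0,"z":0,"rx":0,"ry":0,"rz":0.268,"jaw":1},{"x":0,"y":0,"z":0,"rx":0,"ry":0,"rz":0.268,"jaw":1},{"x":0,"y":0,"z":0,"rx":0,"ry":0,"rz":0.268,"jaw":1},{"x":0,"y":0,"z":0,"rx":0,"ry":0,"rz":0.268,"jaw":1}]' 40
python3 -m crank '[{"x":-0.28,"y":0.2,"z":0,"rx":0,"ry":0,"rz":0,"jaw":1},{"x":-0.28,"y":0.2,"z":0,"rx":0,"ry":0,"rz":0,"jaw":1},{"x":-0.28,"y":0.2,"z":0,"rx":0,"ry":0,"rz":0,"jaw":1},{"x":-0.28,"y":0.2,"z":0,"rx":0,"ry":0,"rz":0,"jaw":1},{"x":-0.28,"y":0.2,"z":0,"rx":0,"ry":0,"rz":0,"jaw":1}]'
```

```text
time: 0.52
eef_pos: [255.8, -569.9, 230.7]
eef_rot: [-0.0, -0.0, 1.0, 0.001]
contact_force: [-0.6, -0.0, -0.4]
gripper_width: 85.7
grip_force: 0.0
time: 0.93
eef_pos: [400.1, -466.8, 230.9]
eef_rot: [0.0, -0.004, 1.0, 0.0]
contact_force: [-0.3, -0.3, 0.9]
gripper_width: 85.6
grip_force: 0.0
```

```bash
python3 -m crank '[{"x":-0.301,"y":0.221,"z":0,"rx":0,"ry":0,"rz":0,"jaw":1},{"x":-0.301,"y":0.221,"z":0,"rx":0,"ry":0,"rz":0,"jaw":1},{"x":-0.301,"y":0.221,"z":0,"rx":0,"ry":0,"rz":0,"jaw":1},{"x":-0.301,"y":0.221,"z":0,"rx":0,"ry":0,"rz":0,"jaw":1},{"x":-0.301,"y":0.221,"z":0,"rx":0,"ry":0,"rz":0,"jaw":1}]'
python3 -m crank '[{"x":0,"y":0,"z":0,"rx":0,"ry":0,"rz":0,"jaw":1},{"x":0,"y":0,"z":0,"rx":0,"ry":0,"rz":0,"jaw":1},{"x":0,"y":0,"z":0.08,"rx":0,"ry":0,"rz":0,"jaw":1},{"x":0,"y":0,"z":0.14,"rx":0,"ry":0,"rz":0,"jaw":1},{"x":0,"y":0,"z":0.18,"rx":0,"ry":0,"rz":0,"jaw":1}]'
python3 - <<'E'
from h import *
im=robot.read_camera("scene")[:,:,::-1]; t=robot.read_camera("top")[:,:,::-1]
a=cv2.resize(im[170:300,270:450],(540,390),interpolation=cv2.INTER_CUBIC)
cv2.imwrite("pics/a1.png",a)
E
```

```text
time: 1.35
eef_pos: [549.2, -356.7, 230.6]
eef_rot: [0.0, -0.003, 1.0, 0.0]
contact_force: [0.3, -0.1, 0.6]
gripper_width: 85.7
grip_force: 0.0
time: 1.77
eef_pos: [543.4, -359.6, 138.2]
eef_rot: [-0.002, 0.0, 1.0, 0.001]
contact_force: [0.2, -0.2, 0.2]
gripper_width: 85.5
grip_force: 0.0
```

View pics/a1.png

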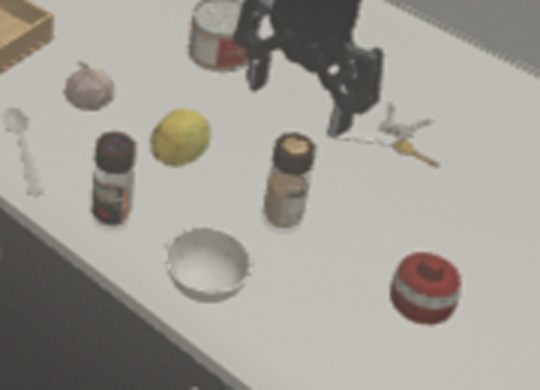

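The crop shows the fingers over jar_a, straddling its lid at crop (294,147). That matches the predicted position, so I'm descending.

```bash
python3 -m crank '[{"x":0,"y":0,"z":0.06,"rx":0,"ry":0,"rz":0,"jaw":1},{"x":0,"y":0,"z":0.12,"rx":0,"ry":0,"rz":0,"jaw":1},{"x":0,"y":0,"z":0.166,"rx":0,"ry":0,"rz":0,"jaw":1},{"x":0,"y":0,"z":0.166,"rx":0,"ry":0,"rz":0,"jaw":1},{"x":0,"y":0,"z":0.166,"rx":0,"ry":0,"rz":0,"jaw":0.5}]'
python3 -m crank '[{"x":0,"y":0,"z":0,"rx":0,"ry":0,"rz":0,"jaw":0.3},{"x":0,"y":0,"z":0,"rx":0,"ry":0,"rz":0,"jaw":0.3},{"x":0,"y":0,"z":0,"rx":0,"ry":0,"rz":0,"jaw":0.3},{"x":0,"y":0,"z":0,"rx":0,"ry":0,"rz":0,"jaw":0.3},{"x":0,"y":0,"z":0,"rx":0,"ry":0,"rz":0,"jaw":0.3}]' 40
python3 -m crank '[{"x":0,"y":0,"z":0,"rx":0,"ry":0,"rz":0,"jaw":0.3},{"x":0,"y":0,"z":0,"rx":0,"ry":0,"rz":0,"jaw":0.3},{"x":0,"y":0,"z":0,"rx":0,"ry":0,"rz":0,"jaw":0.3},{"x":0,"y":0,"z":0,"rx":0,"ry":0,"rz":0,"jaw":0.3},{"x":0,"y":0,"z":0,"rx":0,"ry":0,"rz":0,"jaw":0.3}]' 40
```

```text
time: 2.28
eef_pos: [546.0, -360.5, 59.1]
eef_rot: [-0.0, -0.0, 1.0, -0.0]
contact_force: [-0.2, -0.6, 0.2]
gripper_width: 75.2
grip_force: 0.0
time: 2.7
eef_pos: [547.7, -360.5, 61.1]
eef_rot: [0.002, -0.001, 1.0, -0.001]
contact_force: [-0.4, -0.6, 7.4]
gripper_width: 39.9
grip_force: 39.8
time: 3.12
eef_pos: [547.8, -360.4, 61.1]
eef_rot: [0.002, -0.001, 1.0, -0.001]
contact_force: [-0.3, -1.9, 6.7]
gripper_width: 40.1
grip_force: 39.8
```

```bash
python3 -m crank '[{"x":0,"y":0,"z":-0.06,"rx":0,"ry":0,"rz":0,"jaw":0.3},{"x":0,"y":0,"z":-0.14,"rx":0,"ry":0,"rz":0,"jaw":0.3},{"x":0,"y":0,"z":-0.2,"rx":0,"ry":0,"rz":0,"jaw":0.3},{"x":0,"y":0,"z":-0.26,"rx":0,"ry":0,"rz":0,"jaw":0.3},{"x":0,"y":0,"z":-0.26,"rx":0,"ry":0,"rz":0,"jaw":0.3}]' 40
python3 -m crank '[{"x":0.019,"y":0.07,"z":0,"rx":0,"ry":0,"rz":0,"jaw":0.3},{"x":0.019,"y":0.15,"z":0,"rx":0,"ry":0,"rz":0,"jaw":0.3},{"x":0.019,"y":0.23,"z":0,"rx":0,"ry":0,"rz":0,"jaw":0.3},{"x":0.019,"y":0.31,"z":0,"rx":0,"ry":0,"rz":0,"jaw":0.3},{"x":0.019,"y":0.39,"z":0,"rx":0,"ry":0,"rz":0,"jaw":0.3}]'
python3 -m crank '[{"x":0,"y":0.08,"z":0,"rx":0,"ry":0,"rz":0,"jaw":0.3},{"x":0,"y":0.16,"z":0,"rx":0,"ry":0,"rz":0,"jaw":0.3},{"x":0,"y":0.24,"z":0,"rx":0,"ry":0,"rz":0,"jaw":0.3},{"x":0,"y":0.32,"z":0,"rx":0,"ry":0,"rz":0,"jaw":0.3},{"x":0,"y":0.4,"z":0,"rx":0,"ry":0,"rz":0,"jaw":0.3}]'
python3 -m crank '[{"x":0,"y":0.08,"z":0,"rx":0,"ry":0,"rz":0,"jaw":0.3},{"x":0,"y":0.16,"z":0,"rx":0,"ry":0,"rz":0,"jaw":0.3},{"x":0,"y":0.24,"z":0,"rx":0,"ry":0,"rz":0,"jaw":0.3},{"x":0,"y":0.32,"z":0,"rx":0,"ry":0,"rz":0,"jaw":0.3},{"x":0,"y":0.391,"z":0,"rx":0,"ry":0,"rz":0,"jaw":0.3}]'
python3 -m crank '[{"x":0,"y":0,"z":0.08,"rx":0,"ry":0,"rz":0,"jaw":0.3},{"x":0,"y":0,"z":0.12,"rx":0,"ry":0,"rz":0,"jaw":0.3},{"x":0,"y":0,"z":0.16,"rx":0,"ry":0,"rz":0,"jaw":0.3},{"x":0,"y":0,"z":0.16,"rx":0,"ry":0,"rz":0,"jaw":0.3},{"x":0,"y":0,"z":0.16,"rx":0,"ry":0,"rz":0,"jaw":0.3}]'
python3 - <<'E'
from h import *
im=robot.read_camera("scene")[:,:,::-1]
a=cv2.resize(im[90:230,170:310],(560,560),interpolation=cv2.INTER_CUBIC)
cv2.imwrite("pics/a2.png",a)
for n,x,y,z in[("far bay floor centre",536.8,231,6),("far -y rim corner",578.6,195.8,28),("near -y",416.6,193.5,28),("near +y",415.6,265.5,28),("cross wall mid",497.8,230.5,28)]:
  u,v=proj("scene",np.array([x,y,z])); print(n,round((u-170)*4),round((v-90)*4))
print(robot.sense()["qpos"].round(2))
E
```

```text
time: 3.53
eef_pos: [549.2, -361.1, 196.4]
eef_rot: [0.006, -0.001, 1.0, -0.003]
contact_force: [0.5, -0.8, -0.3]
gripper_width: 40.3
grip_force: 40.6
time: 3.95
eef_pos: [535.7, -162.6, 188.0]
eef_rot: [-0.0, -0.0, 1.0, 0.0]
contact_force: [1.7, -0.6, -1.6]
gripper_width: 40.5
grip_force: 40.8
time: 4.37
eef_pos: [535.4, 37.5, 188.2]
eef_rot: [-0.0, -0.0, 1.0, 0.0]
contact_force: [0.8, 0.1, -1.5]
gripper_width: 40.1
grip_force: 40.8
time: 4.78
eef_pos: [535.3, 233.4, 188.1]
eef_rot: [-0.0, -0.001, 1.0, 0.0]
contact_force: [1.4, -0.3, -0.9]
gripper_width: 40.4
grip_force: 40.8
time: 5.2
eef_pos: [535.5, 230.6, 107.4]
eef_rot: [-0.001, -0.001, 1.0, -0.001]
contact_force: [0.3, 1.0, -0.6]
gripper_width: 40.1
grip_force: 40.6
far bay floor centre 276 294
far -y rim corner 331 274
near -y 200 342
near +y 154 310
cross wall mid 244 291
[ 0.68  0.43 -0.26  0.   -0.88 -2.25]
```

View pics/a2.png

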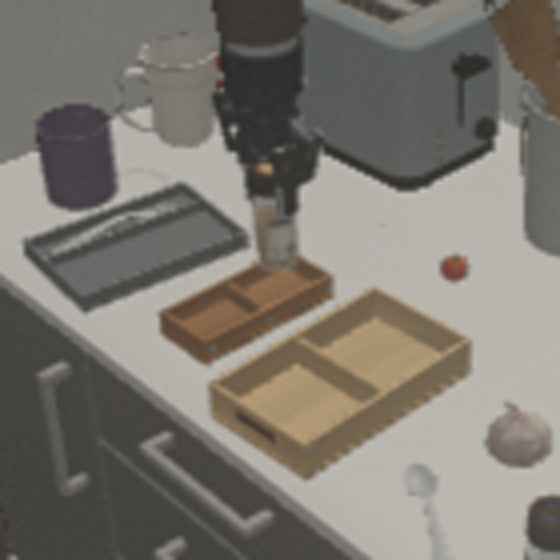

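The crop shows the jar hanging over the far bay. The rack's far bay is around crop (285,285), and its corners sit about 6 crop px from the prediction, a shift the jar shows too. I'll lower it with a 2 mm nudge in -y.

```bash
python3 -m crank '[{"x":0,"y":-0.004,"z":0.03,"rx":0,"ry":0,"rz":0,"jaw":0.3},{"x":0,"y":-0.004,"z":0.05,"rx":0,"ry":0,"rz":0,"jaw":0.3},{"x":0,"y":-0.004,"z":0.07,"rx":0,"ry":0,"rz":0,"jaw":0.3},{"x":0,"y":-0.004,"z":0.08,"rx":0,"ry":0,"rz":0,"jaw":0.3},{"x":0,"y":-0.004,"z":0.08,"rx":0,"ry":0,"rz":0,"jaw":0.3}]'
python3 -m crank '[{"x":0,"y":0,"z":0.0,"rx":0,"ry":0,"rz":0,"jaw":0.3},{"x":0,"y":0,"z":0.002,"rx":0,"ry":0,"rz":0,"jaw":0.3},{"x":0,"y":0,"z":0.003,"rx":0,"ry":0,"rz":0,"jaw":0.3},{"x":0,"y":0,"z":0.004,"rx":0,"ry":0,"rz":0,"jaw":0.3},{"x":0,"y":0,"z":0.004,"rx":0,"ry":0,"rz":0,"jaw":0.3}]'
```

```text
time: 5.67
eef_pos: [536.1, 228.8, 67.7]
eef_rot: [-0.0, -0.0, 1.0, -0.0]
contact_force: [-0.1, 0.0, -1.4]
gripper_width: 40.2
grip_force: 40.1
time: 6.08
eef_pos: [536.6, 229.3, 67.0]
eef_rot: [0.001, -0.001, 1.0, 0.0]
contact_force: [-0.1, 0.2, 2.1]
gripper_width: 39.7
grip_force: 40.5
```

```bash
python3 -m crank '[{"x":0,"y":0,"z":0,"rx":0,"ry":0,"rz":0,"jaw":0.5},{"x":0,"y":0,"z":0,"rx":0,"ry":0,"rz":0,"jaw":0.6},{"x":0,"y":0,"z":0,"rx":0,"ry":0,"rz":0,"jaw":0.8},{"x":0,"y":0,"z":0,"rx":0,"ry":0,"rz":0,"jaw":0.8},{"x":0,"y":0,"z":0,"rx":0,"ry":0,"rz":0,"jaw":0.8}]'
python3 -m crank '[{"x":0,"y":0,"z":-0.04,"rx":0,"ry":0,"rz":0,"jaw":0.8},{"x":0,"y":0,"z":-0.1,"rx":0,"ry":0,"rz":0,"jaw":0.8},{"x":0,"y":0,"z":-0.18,"rx":0,"ry":0,"rz":0,"jaw":0.8},{"x":0,"y":0,"z":-0.244,"rx":0,"ry":0,"rz":0,"jaw":0.8},{"x":0,"y":0,"z":-0.244,"rx":0,"ry":0,"rz":0,"jaw":1}]'
python3 -m crank '[{"x":0.08,"y":-0.08,"z":0,"rx":0,"ry":0,"rz":0,"jaw":1},{"x":0.16,"y":-0.16,"z":0,"rx":0,"ry":0,"rz":0,"jaw":1},{"x":0.2,"y":-0.24,"z":0,"rx":0,"ry":0,"rz":0,"jaw":1},{"x":0.234,"y":-0.31,"z":0,"rx":0,"ry":0,"rz":0,"jaw":1},{"x":0.234,"y":-0.338,"z":0,"rx":0,"ry":0,"rz":0,"jaw":1}]'
python3 - <<'E'
from h import *
im=robot.read_camera("top")[:,:,::-1]
a=cv2.resize(im[150:245,85:285],(800,380),interpolation=cv2.INTER_CUBIC)
cv2.imwrite("pics/a3.png",a)
E
```

```text
time: 6.5
eef_pos: [536.3, 229.1, 66.3]
eef_rot: [0.0, -0.0, 1.0, 0.0]
contact_force: [0.2, -0.2, -0.7]
gripper_width: 68.1
grip_force: 0.0
time: 6.92
eef_pos: [540.0, 231.1, 196.4]
eef_rot: [0.007, -0.001, 1.0, 0.004]
contact_force: [0.6, 1.1, 0.9]
gripper_width: 78.7
grip_force: 0.0
time: 7.33
eef_pos: [417.2, 58.8, 188.1]
eef_rot: [-0.0, -0.001, 1.0, 0.0]
contact_force: [0.7, -0.6, 0.1]
gripper_width: 85.0
grip_force: 0.0
```

View pics/a3.png

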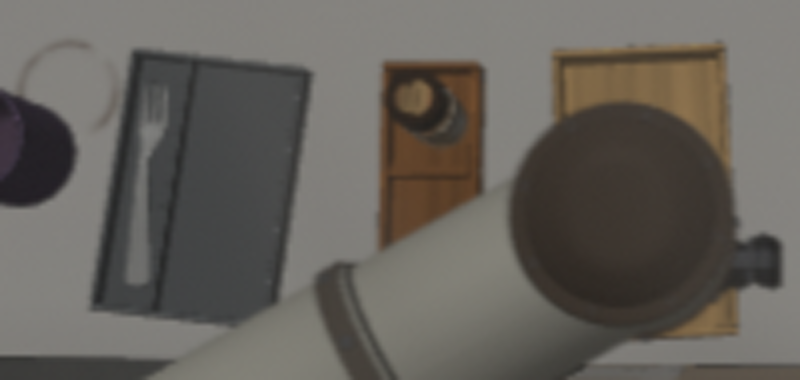

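Jar_a stands upright in the far bay, with its lid at crop (420,100) and its base at about (447,125), both inside the bay. Jar_b is next.

```bash
python3 -m crank '[{"x":0,"y":-0.08,"z":0,"rx":0,"ry":0,"rz":0,"jaw":1},{"x":0,"y":-0.16,"z":0,"rx":0,"ry":0,"rz":0,"jaw":1},{"x":0,"y":-0.24,"z":0,"rx":0,"ry":0,"rz":0,"jaw":1},{"x":0,"y":-0.32,"z":0,"rx":0,"ry":0,"rz":0,"jaw":1},{"x":0,"y":-0.39,"z":0,"rx":0,"ry":0,"rz":0,"jaw":1}]'
python3 -m crank '[{"x":0,"y":-0.08,"z":0,"rx":0,"ry":0,"rz":0,"jaw":1},{"x":0,"y":-0.16,"z":0,"rx":0,"ry":0,"rz":0,"jaw":1},{"x":0,"y":-0.21,"z":0,"rx":0,"ry":0,"rz":0,"jaw":1},{"x":0,"y":-0.21,"z":0,"rx":0,"ry":0,"rz":0,"jaw":1},{"x":0,"y":-0.21,"z":0,"rx":0,"ry":0,"rz":0,"jaw":1}]'
python3 -m crank '[{"x":0,"y":0,"z":0.06,"rx":0,"ry":0,"rz":0,"jaw":1},{"x":0,"y":0,"z":0.13,"rx":0,"ry":0,"rz":0,"jaw":1},{"x":0,"y":0,"z":0.2,"rx":0,"ry":0,"rz":0,"jaw":1},{"x":0,"y":0,"z":0.258,"rx":0,"ry":0,"rz":0,"jaw":1},{"x":0,"y":0,"z":0.258,"rx":0,"ry":0,"rz":0,"jaw":1}]'
python3 -m crank '[{"x":0,"y":0,"z":0,"rx":0,"ry":0,"rz":0,"jaw":0.5},{"x":0,"y":0,"z":0,"rx":0,"ry":0,"rz":0,"jaw":0.3},{"x":0,"y":0,"z":0,"rx":0,"ry":0,"rz":0,"jaw":0.3},{"x":0,"y":0,"z":0,"rx":0,"ry":0,"rz":0,"jaw":0.3},{"x":0,"y":0,"z":0,"rx":0,"ry":0,"rz":0,"jaw":0.3}]' 40
python3 -m crank '[{"x":0,"y":0,"z":0,"rx":0,"ry":0,"rz":0,"jaw":0.3},{"x":0,"y":0,"z":0,"rx":0,"ry":0,"rz":0,"jaw":0.3},{"x":0,"y":0,"z":0,"rx":0,"ry":0,"rz":0,"jaw":0.3},{"x":0,"y":0,"z":0,"rx":0,"ry":0,"rz":0,"jaw":0.3},{"x":0,"y":0,"z":0,"rx":0,"ry":0,"rz":0,"jaw":0.3}]' 40
```

```text
time: 7.8
eef_pos: [419.2, -137.0, 188.5]
eef_rot: [0.0, -0.0, 1.0, 0.0]
contact_force: [1.2, 0.4, 0.1]
gripper_width: 85.7
grip_force: 0.0
time: 8.22
eef_pos: [419.2, -241.1, 187.8]
eef_rot: [-0.0, 0.001, 1.0, 0.0]
contact_force: [-0.2, 0.7, 0.3]
gripper_width: 85.4
grip_force: 0.0
time: 8.63
eef_pos: [415.5, -237.7, 54.5]
eef_rot: [-0.006, -0.001, 1.0, 0.002]
contact_force: [-0.5, -0.7, 0.6]
gripper_width: 85.7
grip_force: 0.0
time: 9.05
eef_pos: [421.3, -240.4, 61.4]
eef_rot: [0.002, -0.001, 1.0, -0.001]
contact_force: [-1.4, -0.0, 6.9]
gripper_width: 40.2
grip_force: 39.9
time: 9.47
eef_pos: [421.3, -240.4, 61.5]
eef_rot: [0.002, -0.001, 1.0, -0.001]
contact_force: [0.2, 0.4, 6.7]
gripper_width: 40.0
grip_force: 39.8
```

```bash
python3 -m crank '[{"x":0,"y":0,"z":-0.06,"rx":0,"ry":0,"rz":0,"jaw":0.3},{"x":0,"y":0,"z":-0.14,"rx":0,"ry":0,"rz":0,"jaw":0.3},{"x":0,"y":0,"z":-0.2,"rx":0,"ry":0,"rz":0,"jaw":0.3},{"x":0,"y":0,"z":-0.26,"rx":0,"ry":0,"rz":0,"jaw":0.3},{"x":0,"y":0,"z":-0.26,"rx":0,"ry":0,"rz":0,"jaw":0.3}]' 40
python3 -m crank '[{"x":-0.02,"y":0.07,"z":0,"rx":0,"ry":0,"rz":0,"jaw":0.3},{"x":-0.04,"y":0.15,"z":0,"rx":0,"ry":0,"rz":0,"jaw":0.3},{"x":-0.06,"y":0.23,"z":0,"rx":0,"ry":0,"rz":0,"jaw":0.3},{"x":-0.078,"y":0.31,"z":0,"rx":0,"ry":0,"rz":0,"jaw":0.3},{"x":-0.078,"y":0.39,"z":0,"rx":0,"ry":0,"rz":0,"jaw":0.3}]'
python3 -m crank '[{"x":0,"y":0.08,"z":0,"rx":0,"ry":0,"rz":0,"jaw":0.3},{"x":0,"y":0.16,"z":0,"rx":0,"ry":0,"rz":0,"jaw":0.3},{"x":0,"y":0.24,"z":0,"rx":0,"ry":0,"rz":0,"jaw":0.3},{"x":0,"y":0.32,"z":0,"rx":0,"ry":0,"rz":0,"jaw":0.3},{"x":0,"y":0.39,"z":0,"rx":0,"ry":0,"rz":0,"jaw":0.3}]'
python3 -m crank '[{"x":0,"y":0.08,"z":0,"rx":0,"ry":0,"rz":0,"jaw":0.3},{"x":0,"y":0.157,"z":0,"rx":0,"ry":0,"rz":0,"jaw":0.3},{"x":0,"y":0.157,"z":0,"rx":0,"ry":0,"rz":0,"jaw":0.3},{"x":0,"y":0.157,"z":0.06,"rx":0,"ry":0,"rz":0,"jaw":0.3},{"x":0,"y":0.157,"z":0.12,"rx":0,"ry":0,"rz":0,"jaw":0.3}]'
python3 -m crank '[{"x":0,"y":0,"z":0.04,"rx":0,"ry":0,"rz":0,"jaw":0.3},{"x":0,"y":0,"z":0.08,"rx":0,"ry":0,"rz":0,"jaw":0.3},{"x":0,"y":0,"z":0.11,"rx":0,"ry":0,"rz":0,"jaw":0.3},{"x":0,"y":0,"z":0.12,"rx":0,"ry":0,"rz":0,"jaw":0.3},{"x":0,"y":0,"z":0.12,"rx":0,"ry":0,"rz":0,"jaw":0.3}]'
python3 -m crank '[{"x":0,"y":0,"z":0.0,"rx":0,"ry":0,"rz":0,"jaw":0.3},{"x":0,"y":0,"z":0.002,"rx":0,"ry":0,"rz":0,"jaw":0.3},{"x":0,"y":0,"z":0.004,"rx":0,"ry":0,"rz":0,"jaw":0.3},{"x":0,"y":0,"z":0.006,"rx":0,"ry":0,"rz":0,"jaw":0.3},{"x":0,"y":0,"z":0.006,"rx":0,"ry":0,"rz":0,"jaw":0.3}]'
```

```text
time: 9.88
eef_pos: [423.1, -241.2, 196.3]
eef_rot: [0.007, -0.001, 1.0, -0.002]
contact_force: [1.5, 0.0, -1.6]
gripper_width: 39.9
grip_force: 40.9
time: 10.3
eef_pos: [459.3, -43.0, 189.5]
eef_rot: [0.001, -0.0, 1.0, 0.0]
contact_force: [1.0, 0.3, -1.4]
gripper_width: 40.1
grip_force: 41.0
time: 10.72
eef_pos: [457.5, 152.3, 189.4]
eef_rot: [0.0, -0.001, 1.0, 0.0]
contact_force: [1.5, 0.4, -1.8]
gripper_width: 40.2
grip_force: 41.0
time: 11.13
eef_pos: [458.8, 230.4, 130.1]
eef_rot: [0.002, -0.001, 1.0, 0.002]
contact_force: [-0.6, -0.7, -1.6]
gripper_width: 39.9
grip_force: 41.3
time: 11.55
eef_pos: [457.8, 228.0, 68.7]
eef_rot: [-0.001, -0.0, 1.0, -0.001]
contact_force: [-0.6, -0.3, -0.7]
gripper_width: 40.0
grip_force: 41.1
time: 11.97
eef_pos: [458.7, 228.8, 67.5]
eef_rot: [0.001, -0.001, 1.0, 0.0]
contact_force: [-0.9, -0.1, 4.5]
gripper_width: 40.1
grip_force: 41.5
```

```bash
python3 -m crank '[{"x":0,"y":0,"z":0,"rx":0,"ry":0,"rz":0,"jaw":0.5},{"x":0,"y":0,"z":0,"rx":0,"ry":0,"rz":0,"jaw":0.6},{"x":0,"y":0,"z":0,"rx":0,"ry":0,"rz":0,"jaw":0.8},{"x":0,"y":0,"z":0,"rx":0,"ry":0,"rz":0,"jaw":0.8},{"x":0,"y":0,"z":0,"rx":0,"ry":0,"rz":0,"jaw":0.8}]'
python3 -m crank '[{"x":0,"y":0,"z":-0.04,"rx":0,"ry":0,"rz":0,"jaw":0.8},{"x":0,"y":0,"z":-0.1,"rx":0,"ry":0,"rz":0,"jaw":0.8},{"x":0,"y":0,"z":-0.18,"rx":0,"ry":0,"rz":0,"jaw":0.8},{"x":0,"y":0,"z":-0.244,"rx":0,"ry":0,"rz":0,"jaw":0.8},{"x":0,"y":0,"z":-0.244,"rx":0,"ry":0,"rz":0,"jaw":1}]'
python3 -m crank '[{"x":-0.03,"y":-0.07,"z":0,"rx":0,"ry":0,"rz":0,"jaw":1},{"x":-0.05,"y":-0.15,"z":0,"rx":0,"ry":0,"rz":0,"jaw":1},{"x":-0.06,"y":-0.22,"z":0,"rx":0,"ry":0,"rz":0,"jaw":1},{"x":-0.06,"y":-0.29,"z":0,"rx":0,"ry":0,"rz":0,"jaw":1},{"x":-0.06,"y":-0.366,"z":0,"rx":0,"ry":0,"rz":0,"jaw":1}]'
python3 -m crank '[{"x":-0.03,"y":-0.07,"z":0,"rx":0,"ry":0,"rz":0,"jaw":1},{"x":-0.06,"y":-0.14,"z":0,"rx":0,"ry":0,"rz":0,"jaw":1},{"x":-0.09,"y":-0.21,"z":0,"rx":0,"ry":0,"rz":0,"jaw":1},{"x":-0.107,"y":-0.28,"z":0,"rx":0,"ry":0,"rz":0,"jaw":1},{"x":-0.107,"y":-0.35,"z":0,"rx":0,"ry":0,"rz":0,"jaw":1}]'
python3 -m crank '[{"x":0,"y":-0.07,"z":0,"rx":0,"ry":0,"rz":0,"jaw":1},{"x":0,"y":-0.14,"z":0,"rx":0,"ry":0,"rz":0,"jaw":1},{"x":0,"y":-0.2,"z":0,"rx":0,"ry":0,"rz":0,"jaw":1},{"x":0,"y":-0.2,"z":0,"rx":0,"ry":0,"rz":0,"jaw":1},{"x":0,"y":-0.2,"z":0.06,"rx":0,"ry":0,"rz":0,"jaw":1}]'
python3 -m crank '[{"x":0,"y":0,"z":0.07,"rx":0,"ry":0,"rz":0,"jaw":1},{"x":0,"y":0,"z":0.14,"rx":0,"ry":0,"rz":0,"jaw":1},{"x":0,"y":0,"z":0.14,"rx":0,"ry":0,"rz":0,"jaw":1},{"x":0,"y":0,"z":0.14,"rx":0,"ry":0,"rz":0,"jaw":1},{"x":0,"y":0,"z":0.14,"rx":0,"ry":0,"rz":0,"jaw":1}]'
python3 - <<'E'
from h import *
im=robot.read_camera("scene")[:,:,::-1]
cv2.imwrite("pics/a4.png",cv2.resize(im[90:270,170:410],(800,600),interpolation=cv2.INTER_CUBIC))
E
```

```text
time: 12.38
eef_pos: [458.3, 228.6, 66.3]
eef_rot: [0.0, -0.0, 1.0, 0.0]
contact_force: [0.2, 0.4, 1.0]
gripper_width: 68.1
grip_force: 0.0
time: 12.8
eef_pos: [461.8, 231.0, 195.6]
eef_rot: [0.006, -0.001, 1.0, 0.004]
contact_force: [0.8, -0.2, 1.0]
gripper_width: 78.7
grip_force: 0.0
time: 13.22
eef_pos: [488.4, 44.3, 188.0]
eef_rot: [-0.0, -0.001, 1.0, 0.0]
contact_force: [0.9, 0.1, -1.2]
gripper_width: 85.6
grip_force: 0.0
time: 13.63
eef_pos: [543.4, -131.2, 187.7]
eef_rot: [0.0, -0.0, 1.0, -0.0]
contact_force: [0.3, 0.2, 0.2]
gripper_width: 85.5
grip_force: 0.0
time: 14.05
eef_pos: [545.8, -232.4, 163.2]
eef_rot: [0.006, 0.001, 1.0, -0.002]
contact_force: [1.6, 0.2, 0.0]
gripper_width: 85.3
grip_force: 0.0
time: 14.47
eef_pos: [543.6, -229.5, 90.0]
eef_rot: [0.001, -0.001, 1.0, -0.001]
contact_force: [0.4, 0.9, 0.2]
gripper_width: 85.4
grip_force: 0.0
```

View pics/a4.png

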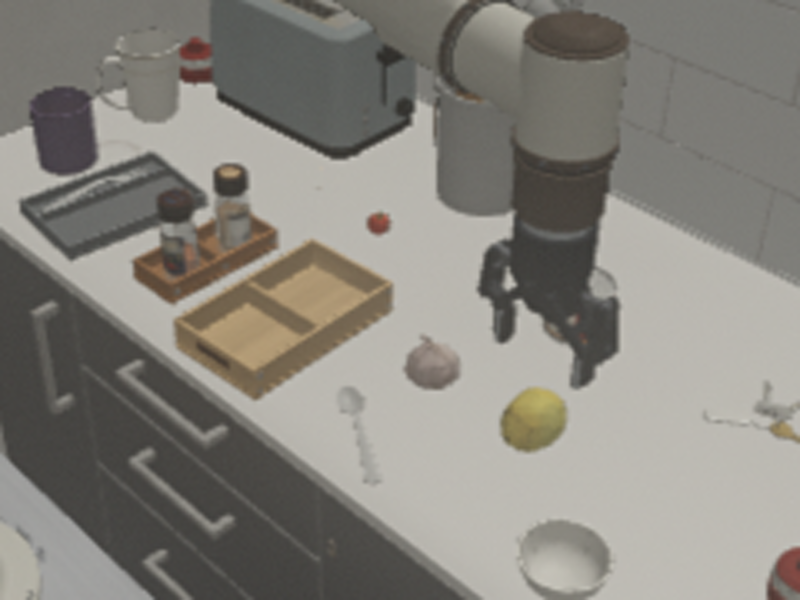

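Both jars stand upright in the rack, at crop (180,230) and (233,205). The fingertips at (503,335) and (582,380) straddle the lemon at (534,420), so I'm grasping it.

```bash
python3 -m crank '[{"x":0,"y":0,"z":0.06,"rx":0,"ry":0,"rz":0,"jaw":1},{"x":0,"y":0,"z":0.11,"rx":0,"ry":0,"rz":0,"jaw":1},{"x":0,"y":0,"z":0.146,"rx":0,"ry":0,"rz":0,"jaw":1},{"x":0,"y":0,"z":0.146,"rx":0,"ry":0,"rz":0,"jaw":1},{"x":0,"y":0,"z":0.146,"rx":0,"ry":0,"rz":0,"jaw":1}]'
python3 -m crank '[{"x":0,"y":0,"z":0,"rx":0,"ry":0,"rz":0,"jaw":0.7},{"x":0,"y":0,"z":0,"rx":0,"ry":0,"rz":0,"jaw":0.5},{"x":0,"y":0,"z":0,"rx":0,"ry":0,"rz":0,"jaw":0.5},{"x":0,"y":0,"z":0,"rx":0,"ry":0,"rz":0,"jaw":0.5},{"x":0,"y":0,"z":0,"rx":0,"ry":0,"rz":0,"jaw":0.5}]' 40
python3 -m crank '[{"x":0,"y":0,"z":0,"rx":0,"ry":0,"rz":0,"jaw":0.5},{"x":0,"y":0,"z":-0.02,"rx":0,"ry":0,"rz":0,"jaw":0.5},{"x":0,"y":0,"z":-0.06,"rx":0,"ry":0,"rz":0,"jaw":0.5},{"x":0,"y":0,"z":-0.12,"rx":0,"ry":0,"rz":0,"jaw":0.5},{"x":0,"y":0,"z":-0.2,"rx":0,"ry":0,"rz":0,"jaw":0.5}]' 40
```

```text
time: 14.93
eef_pos: [543.3, -229.5, 16.8]
eef_rot: [0.001, -0.001, 1.0, -0.0]
contact_force: [0.9, 0.5, 0.1]
gripper_width: 85.5
grip_force: 0.0
time: 15.35
eef_pos: [543.7, -229.6, 18.1]
eef_rot: [0.002, -0.001, 1.0, -0.001]
contact_force: [-1.8, 2.1, 7.3]
gripper_width: 55.1
grip_force: 41.3
time: 15.77
eef_pos: [540.1, -228.9, 114.8]
eef_rot: [-0.003, -0.0, 1.0, 0.001]
contact_force: [1.1, -0.4, -0.6]
gripper_width: 54.7
grip_force: 42.6
```

```bash
python3 -m crank '[{"x":0.015,"y":0.07,"z":0,"rx":0,"ry":0,"rz":0,"jaw":0.5},{"x":0.015,"y":0.15,"z":0,"rx":0,"ry":0,"rz":0,"jaw":0.5},{"x":0.015,"y":0.23,"z":0,"rx":0,"ry":0,"rz":0,"jaw":0.5},{"x":0.015,"y":0.31,"z":0,"rx":0,"ry":0,"rz":0,"jaw":0.5},{"x":0.015,"y":0.38,"z":0,"rx":0,"ry":0,"rz":0,"jaw":0.5}]'
python3 -m crank '[{"x":0,"y":0.08,"z":0,"rx":0,"ry":0,"rz":0,"jaw":0.5},{"x":0,"y":0.16,"z":0,"rx":0,"ry":0,"rz":0,"jaw":0.5},{"x":0,"y":0.233,"z":0,"rx":0,"ry":0,"rz":0,"jaw":0.5},{"x":0,"y":0.233,"z":0,"rx":0,"ry":0,"rz":0,"jaw":0.5},{"x":0,"y":0.233,"z":0,"rx":0,"ry":0,"rz":0,"jaw":0.5}]'
python3 -m crank '[{"x":0,"y":0,"z":0.06,"rx":0,"ry":0,"rz":0,"jaw":0.5},{"x":0,"y":0,"z":0.1,"rx":0,"ry":0,"rz":0,"jaw":0.5},{"x":0,"y":0,"z":0.14,"rx":0,"ry":0,"rz":0,"jaw":0.5},{"x":0,"y":0,"z":0.17,"rx":0,"ry":0,"rz":0,"jaw":0.5},{"x":0,"y":0,"z":0.18,"rx":0,"ry":0,"rz":0,"jaw":0.5}]'
python3 -m crank '[{"x":0,"y":0,"z":0,"rx":0,"ry":0,"rz":0,"jaw":0.5},{"x":0,"y":0,"z":0,"rx":0,"ry":0,"rz":0,"jaw":0.5},{"x":0,"y":0,"z":0,"rx":0,"ry":0,"rz":0,"jaw":0.75},{"x":0,"y":0,"z":0,"rx":0,"ry":0,"rz":0,"jaw":0.85},{"x":0,"y":0,"z":0,"rx":0,"ry":0,"rz":0,"jaw":0.85}]'
python3 -m crank '[{"x":0,"y":0,"z":0,"rx":0,"ry":0,"rz":0,"jaw":0.85},{"x":0,"y":0,"z":-0.06,"rx":0,"ry":0,"rz":0,"jaw":0.85},{"x":0,"y":0,"z":-0.12,"rx":0,"ry":0,"rz":0,"jaw":0.85},{"x":0,"y":0,"z":-0.18,"rx":0,"ry":0,"rz":0,"jaw":0.85},{"x":0,"y":0,"z":-0.18,"rx":0,"ry":0,"rz":0,"jaw":1}]'
```

```text
time: 16.18
eef_pos: [534.2, -37.4, 116.7]
eef_rot: [0.001, -0.0, 1.0, 0.0]
contact_force: [2.3, -0.6, -0.8]
gripper_width: 54.8
grip_force: 42.7
time: 16.6
eef_pos: [534.4, 79.1, 116.3]
eef_rot: [0.001, -0.002, 1.0, 0.0]
contact_force: [-0.4, 0.6, -1.5]
gripper_width: 54.9
grip_force: 42.7
time: 17.02
eef_pos: [532.5, 75.1, 23.9]
eef_rot: [-0.003, 0.001, 1.0, -0.001]
contact_force: [-10.6, 1.2, 30.1]
gripper_width: 54.9
grip_force: 45.2
time: 17.43
eef_pos: [534.9, 77.1, 26.1]
eef_rot: [0.001, -0.0, 1.0, 0.0]
contact_force: [-0.0, -0.2, -0.3]
gripper_width: 72.5
grip_force: 0.0
time: 17.85
eef_pos: [538.4, 78.4, 121.8]
eef_rot: [0.006, -0.001, 1.0, 0.002]
contact_force: [0.7, 0.2, -0.1]
gripper_width: 82.3
grip_force: 0.0
```

```bash
python3 -m crank '[{"x":0,"y":-0.07,"z":0,"rx":0,"ry":0,"rz":0,"jaw":1},{"x":0,"y":-0.15,"z":0,"rx":0,"ry":0,"rz":0,"jaw":1},{"x":0,"y":-0.22,"z":0,"rx":0,"ry":0,"rz":0,"jaw":1},{"x":0,"y":-0.29,"z":0,"rx":0,"ry":0,"rz":0,"jaw":1},{"x":0,"y":-0.351,"z":0,"rx":0,"ry":0,"rz":0,"jaw":1}]'
python3 -m crank '[{"x":0,"y":0,"z":0.02,"rx":0,"ry":0,"rz":0,"jaw":1},{"x":0,"y":0,"z":0.05,"rx":0,"ry":0,"rz":0,"jaw":1},{"x":0,"y":0,"z":0.05,"rx":0,"ry":0,"rz":0,"jaw":1},{"x":0,"y":0,"z":0.05,"rx":0,"ry":0,"rz":0,"jaw":1}]'
python3 - <<'E'
from h import *
im=robot.read_camera("scene")[:,:,::-1]; t=robot.read_camera("top")[:,:,::-1]
a=cv2.resize(im[110:240,210:370],(640,520),interpolation=cv2.INTER_CUBIC)
cv2.imwrite("pics/a5.png",a)
E
```

```text
time: 18.27
eef_pos: [534.3, -100.2, 115.5]
eef_rot: [0.0, -0.0, 1.0, 0.0]
contact_force: [0.1, -0.4, 0.9]
gripper_width: 85.4
grip_force: 0.0
time: 18.6
eef_pos: [534.0, -98.3, 89.7]
eef_rot: [-0.001, -0.001, 1.0, -0.0]
contact_force: [-0.3, -0.6, 0.0]
gripper_width: 85.8
grip_force: 0.0
```

View pics/a5.png

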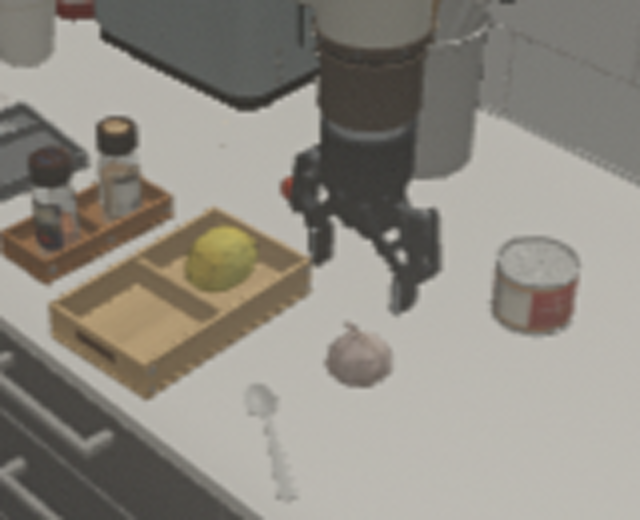

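The lemon lies in the far compartment at crop (222,258). The garlic at (359,357) sits right below the fingertip midpoint at (361,280).

```bash
python3 -m crank '[{"x":0,"y":0,"z":0.06,"rx":0,"ry":0,"rz":0,"jaw":1},{"x":0,"y":0,"z":0.11,"rx":0,"ry":0,"rz":0,"jaw":1},{"x":0,"y":0,"z":0.15,"rx":0,"ry":0,"rz":0,"jaw":1},{"x":0,"y":0,"z":0.15,"rx":0,"ry":0,"rz":0,"jaw":1},{"x":0,"y":0,"z":0.15,"rx":0,"ry":0,"rz":0,"jaw":1}]'
python3 -m crank '[{"x":0,"y":0,"z":0,"rx":0,"ry":0,"rz":0,"jaw":0.7},{"x":0,"y":0,"z":0,"rx":0,"ry":0,"rz":0,"jaw":0.5},{"x":0,"y":0,"z":0,"rx":0,"ry":0,"rz":0,"jaw":0.5},{"x":0,"y":0,"z":0,"rx":0,"ry":0,"rz":0,"jaw":0.5},{"x":0,"y":0,"z":0,"rx":0,"ry":0,"rz":0,"jaw":0.5}]' 40
python3 -m crank '[{"x":0,"y":0,"z":0,"rx":0,"ry":0,"rz":0,"jaw":0.5},{"x":0,"y":0,"z":-0.02,"rx":0,"ry":0,"rz":0,"jaw":0.5},{"x":0,"y":0,"z":-0.06,"rx":0,"ry":0,"rz":0,"jaw":0.5},{"x":0,"y":0,"z":-0.12,"rx":0,"ry":0,"rz":0,"jaw":0.5},{"x":0,"y":0,"z":-0.2,"rx":0,"ry":0,"rz":0,"jaw":0.5}]' 40
```

```text
time: 19.12
eef_pos: [534.7, -98.0, 15.4]
eef_rot: [-0.0, -0.001, 1.0, -0.0]
contact_force: [0.6, 0.5, 0.6]
gripper_width: 85.5
grip_force: 0.0
time: 19.53
eef_pos: [535.8, -98.1, 17.5]
eef_rot: [0.002, -0.001, 1.0, 0.0]
contact_force: [-1.4, 2.3, 5.9]
gripper_width: 52.3
grip_force: 41.2
time: 19.95
eef_pos: [532.6, -98.5, 115.3]
eef_rot: [-0.002, -0.0, 1.0, -0.0]
contact_force: [0.2, 0.8, -0.2]
gripper_width: 52.4
grip_force: 42.1
```

```bash
python3 -m crank '[{"x":0.05,"y":0.06,"z":0,"rx":0,"ry":0,"rz":0,"jaw":0.5},{"x":0.1,"y":0.12,"z":0,"rx":0,"ry":0,"rz":0,"jaw":0.5},{"x":0.15,"y":0.18,"z":0,"rx":0,"ry":0,"rz":0,"jaw":0.5},{"x":0.205,"y":0.25,"z":0,"rx":0,"ry":0,"rz":0,"jaw":0.5},{"x":0.205,"y":0.32,"z":0,"rx":0,"ry":0,"rz":0,"jaw":0.5}]'
python3 -m crank '[{"x":0,"y":0.019,"z":0,"rx":0,"ry":0,"rz":0,"jaw":0.5},{"x":0,"y":0.019,"z":0,"rx":0,"ry":0,"rz":0,"jaw":0.5},{"x":0,"y":0.019,"z":0.05,"rx":0,"ry":0,"rz":0,"jaw":0.5},{"x":0,"y":0.019,"z":0.1,"rx":0,"ry":0,"rz":0,"jaw":0.5},{"x":0,"y":0.019,"z":0.13,"rx":0,"ry":0,"rz":0,"jaw":0.5}]'
python3 -m crank '[{"x":0,"y":0,"z":0.02,"rx":0,"ry":0,"rz":0,"jaw":0.5},{"x":0,"y":0,"z":0.035,"rx":0,"ry":0,"rz":0,"jaw":0.5},{"x":0,"y":0,"z":0.045,"rx":0,"ry":0,"rz":0,"jaw":0.5},{"x":0,"y":0,"z":0.045,"rx":0,"ry":0,"rz":0,"jaw":0.5},{"x":0,"y":0,"z":0.045,"rx":0,"ry":0,"rz":0,"jaw":0.5}]'
python3 -m crank '[{"x":0,"y":0,"z":0,"rx":0,"ry":0,"rz":0,"jaw":0.6},{"x":0,"y":0,"z":0,"rx":0,"ry":0,"rz":0,"jaw":0.7},{"x":0,"y":0,"z":0,"rx":0,"ry":0,"rz":0,"jaw":0.85},{"x":0,"y":0,"z":0,"rx":0,"ry":0,"rz":0,"jaw":0.85},{"x":0,"y":0,"z":0,"rx":0,"ry":0,"rz":0,"jaw":0.85}]'
python3 -m crank '[{"x":0,"y":0,"z":0,"rx":0,"ry":0,"rz":0,"jaw":0.85},{"x":0,"y":0,"z":-0.06,"rx":0,"ry":0,"rz":0,"jaw":0.85},{"x":0,"y":0,"z":-0.12,"rx":0,"ry":0,"rz":0,"jaw":0.85},{"x":0,"y":0,"z":-0.18,"rx":0,"ry":0,"rz":0,"jaw":0.85},{"x":0,"y":0,"z":-0.18,"rx":0,"ry":0,"rz":0,"jaw":0.85}]'
```

```text
time: 20.37
eef_pos: [426.9, 60.8, 116.1]
eef_rot: [-0.001, 0.001, 1.0, 0.0]
contact_force: [-0.7, 1.0, -0.4]
gripper_width: 52.6
grip_force: 42.1
time: 20.78
eef_pos: [431.4, 70.1, 49.3]
eef_rot: [-0.001, 0.0, 1.0, -0.0]
contact_force: [-0.6, 0.5, -0.7]
gripper_width: 52.4
grip_force: 42.1
time: 21.2
eef_pos: [432.3, 70.8, 28.1]
eef_rot: [0.0, -0.0, 1.0, 0.0]
contact_force: [-0.6, -0.8, 0.6]
gripper_width: 52.2
grip_force: 42.1
time: 21.62
eef_pos: [432.0, 71.2, 28.1]
eef_rot: [0.0, -0.0, 1.0, 0.0]
contact_force: [-0.1, -0.3, -0.1]
gripper_width: 72.7
grip_force: 0.0
time: 22.03
eef_pos: [435.5, 72.7, 123.1]
eef_rot: [0.005, -0.001, 1.0, 0.002]
contact_force: [0.8, -0.1, 0.4]
gripper_width: 72.8
grip_force: 0.0
```

```bash
python3 -m crank '[{"x":0,"y":-0.07,"z":0,"rx":0,"ry":0,"rz":0,"jaw":0.8},{"x":0.018,"y":-0.15,"z":0,"rx":0,"ry":0,"rz":0,"jaw":0.6},{"x":0.018,"y":-0.22,"z":0,"rx":0,"ry":0,"rz":0,"jaw":0.6},{"x":0.018,"y":-0.29,"z":0,"rx":0,"ry":0,"rz":0,"jaw":0.6},{"x":0.018,"y":-0.353,"z":0,"rx":0,"ry":0,"rz":0,"jaw":0.6}]'
python3 -m crank '[{"x":0,"y":0,"z":0,"rx":0,"ry":0,"rz":-0.32,"jaw":0.6},{"x":0,"y":0,"z":0,"rx":0,"ry":0,"rz":-0.32,"jaw":0.6},{"x":0,"y":0,"z":0,"rx":0,"ry":0,"rz":-0.32,"jaw":0.6},{"x":0,"y":0,"z":0,"rx":0,"ry":0,"rz":-0.32,"jaw":0.6},{"x":0,"y":0,"z":0,"rx":0,"ry":0,"rz":-0.32,"jaw":0.6}]'
python3 -m crank '[{"x":0,"y":0,"z":0,"rx":0,"ry":0,"rz":-0.322,"jaw":0.6},{"x":0,"y":0,"z":0,"rx":0,"ry":0,"rz":-0.322,"jaw":0.6},{"x":0,"y":0,"z":0,"rx":0,"ry":0,"rz":-0.322,"jaw":0.6},{"x":0,"y":0,"z":0,"rx":0,"ry":0,"rz":-0.322,"jaw":0.6},{"x":0,"y":0,"z":0,"rx":0,"ry":0,"rz":-0.322,"jaw":0.6}]'
python3 -m crank '[{"x":0,"y":0,"z":0.05,"rx":0,"ry":0,"rz":0,"jaw":0.6},{"x":0,"y":0,"z":0.1,"rx":0,"ry":0,"rz":0,"jaw":0.6},{"x":0,"y":0,"z":0.15,"rx":0,"ry":0,"rz":0,"jaw":0.6},{"x":0,"y":0,"z":0.15,"rx":0,"ry":0,"rz":0,"jaw":0.6},{"x":0,"y":0,"z":0.15,"rx":0,"ry":0,"rz":0,"jaw":0.6}]'
python3 - <<'E'
from h import *
im=robot.read_camera("scene")[:,:,::-1]
a=cv2.resize(im[140:270,210:370],(800,600),interpolation=cv2.INTER_CUBIC)
cv2.imwrite("pics/a6.png",a)
E
```

```text
time: 22.45
eef_pos: [422.4, -107.1, 117.7]
eef_rot: [0.0, -0.001, 1.0, 0.0]
contact_force: [0.8, -0.3, 0.3]
gripper_width: 51.1
grip_force: 0.0
time: 22.87
eef_pos: [422.7, -105.6, 117.5]
eef_rot: [-0.0, -0.25, 0.968, 0.0]
contact_force: [0.7, -0.3, -0.9]
gripper_width: 51.0
grip_force: 0.0
time: 23.28
eef_pos: [422.9, -105.4, 117.6]
eef_rot: [-0.0, -0.483, 0.875, 0.0]
contact_force: [-0.3, -0.6, -1.4]
gripper_width: 51.3
grip_force: 0.0
time: 23.7
eef_pos: [422.3, -105.6, 42.1]
eef_rot: [-0.002, -0.482, 0.876, 0.001]
contact_force: [0.1, 0.2, 0.4]
gripper_width: 51.2
grip_force: 0.0
```

View pics/a6.png

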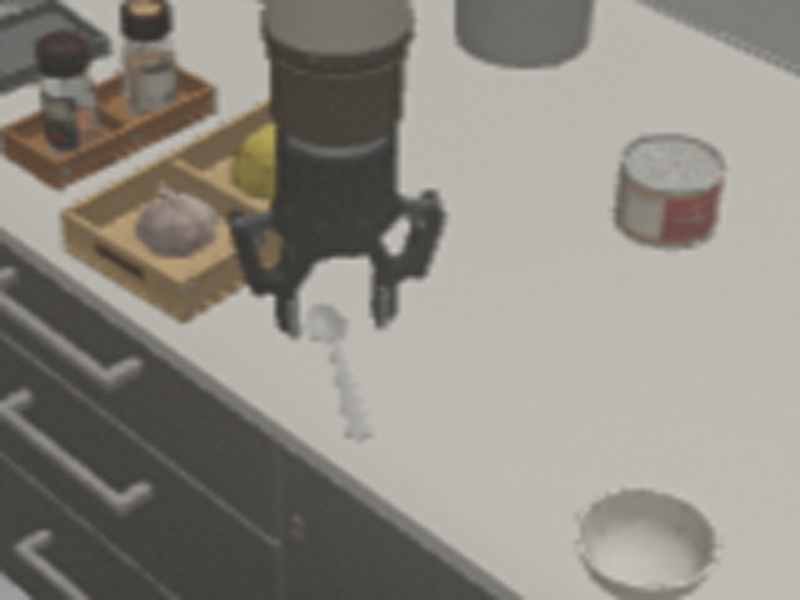

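The garlic sits in the near compartment at crop (178,222). The fingertip midpoint at (335,327), projected down, lands on the spoon's middle at (342,378). The bowl at (648,545) is untouched.

```bash
python3 -m crank '[{"x":0,"y":0,"z":0.03,"rx":0,"ry":0,"rz":0,"jaw":0.6},{"x":0,"y":0,"z":0.06,"rx":0,"ry":0,"rz":0,"jaw":0.6},{"x":0,"y":0,"z":0.078,"rx":0,"ry":0,"rz":0,"jaw":0.6},{"x":0,"y":0,"z":0.078,"rx":0,"ry":0,"rz":0,"jaw":0.6},{"x":0,"y":0,"z":0.078,"rx":0,"ry":0,"rz":0,"jaw":0.6}]'
python3 -m crank '[{"x":0,"y":0,"z":0,"rx":0,"ry":0,"rz":0,"jaw":0.4},{"x":0,"y":0,"z":0,"rx":0,"ry":0,"rz":0,"jaw":0.2},{"x":0,"y":0,"z":0,"rx":0,"ry":0,"rz":0,"jaw":0},{"x":0,"y":0,"z":0,"rx":0,"ry":0,"rz":0,"jaw":0},{"x":0,"y":0,"z":0,"rx":0,"ry":0,"rz":0,"jaw":0}]' 40
python3 -m crank '[{"x":0,"y":0,"z":0,"rx":0,"ry":0,"rz":0,"jaw":0},{"x":0,"y":0,"z":0,"rx":0,"ry":0,"rz":0,"jaw":0},{"x":0,"y":0,"z":0,"rx":0,"ry":0,"rz":0,"jaw":0},{"x":0,"y":0,"z":0,"rx":0,"ry":0,"rz":0,"jaw":0},{"x":0,"y":0,"z":0,"rx":0,"ry":0,"rz":0,"jaw":0}]' 40
```

```text
time: 24.17
eef_pos: [424.1, -105.4, 4.9]
eef_rot: [0.001, -0.483, 0.875, -0.0]
contact_force: [0.5, 0.4, 0.9]
gripper_width: 51.3
grip_force: 0.0
time: 24.58
eef_pos: [424.2, -105.5, 5.8]
eef_rot: [0.001, -0.484, 0.875, -0.001]
contact_force: [-2.9, 1.0, 14.8]
gripper_width: 18.0
grip_force: 37.4
time: 25.0
eef_pos: [424.2, -105.5, 5.9]
eef_rot: [0.001, -0.484, 0.875, -0.001]
contact_force: [-2.5, 1.3, 14.8]
gripper_width: 17.7
grip_force: 37.4
```

```bash
python3 -m crank '[{"x":0,"y":0,"z":-0.02,"rx":0,"ry":0,"rz":0,"jaw":0},{"x":0,"y":0,"z":-0.06,"rx":0,"ry":0,"rz":0,"jaw":0},{"x":0,"y":0,"z":-0.12,"rx":0,"ry":0,"rz":0,"jaw":0},{"x":0,"y":0,"z":-0.2,"rx":0,"ry":0,"rz":0,"jaw":0},{"x":0,"y":0,"z":-0.2,"rx":0,"ry":0,"rz":0,"jaw":0}]' 40
python3 - <<'E'
from h import *
im=robot.read_camera("scene")[:,:,::-1]
cv2.imwrite("pics/a7.png",cv2.resize(im[140:250,220:340],(600,550),interpolation=cv2.INTER_CUBIC))
E
```

```text
time: 25.42
eef_pos: [428.0, -105.4, 110.8]
eef_rot: [0.007, -0.484, 0.875, -0.004]
contact_force: [0.8, 0.4, -0.6]
gripper_width: 0.1
grip_force: 0.0
```

View pics/a7.png

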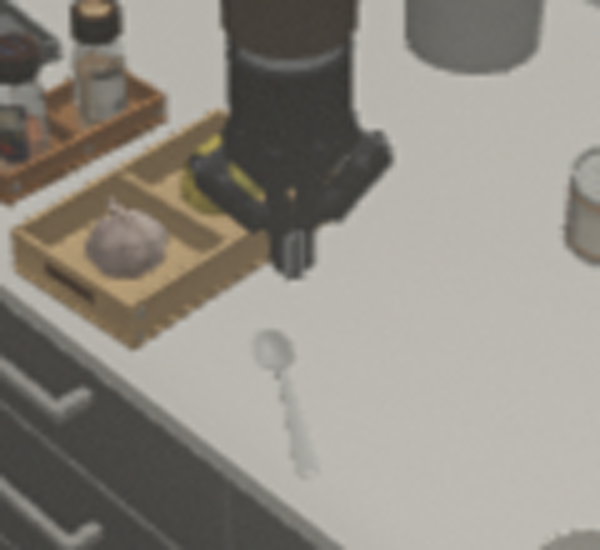

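The spoon did not come along. It lies unmoved at crop (270,348)–(308,473), so the fingers either jammed on the worktop or slipped off it. I'll check the alignment and retry.

```bash
python3 - <<'E'
from h import *
p=robot.sense()["eef_pos"];print(p)
for X in (p,np.array([423.5,-105.7,6.5])):
    u,v=proj("scene",X); print(round((u-220)*5),round((v-140)*5))
for uv in((274,209.6),(281.6,234.6)): print(ray("scene",uv,6).round(1))
E
python3 -m crank '[{"x":0,"y":0,"z":0.06,"rx":0,"ry":0,"rz":0,"jaw":0.4},{"x":0,"y":0,"z":0.12,"rx":0,"ry":0,"rz":0,"jaw":0.4},{"x":0,"y":0,"z":0.16,"rx":0,"ry":0,"rz":0,"jaw":0.4},{"x":0,"y":0,"z":0.19,"rx":0,"ry":0,"rz":0,"jaw":0.4},{"x":0,"y":0,"z":0.19,"rx":0,"ry":0,"rz":0,"jaw":0.4}]' 20
python3 -m crank '[{"x":0,"y":0,"z":0,"rx":0,"ry":0,"rz":0,"jaw":0.4},{"x":0,"y":0,"z":0,"rx":0,"ry":0,"rz":0,"jaw":0.2},{"x":0,"y":0,"z":0,"rx":0,"ry":0,"rz":0,"jaw":0.1},{"x":0,"y":0,"z":0,"rx":0,"ry":0,"rz":0,"jaw":0},{"x":0,"y":0,"z":0,"rx":0,"ry":0,"rz":0,"jaw":0}]' 20
```

```text
[ 426.15219809 -105.25170414  108.05920094]
286 274
284 395
[449.3 -64.9   6. ]
[ 385.  -169.1    6. ]
time: 25.88
eef_pos: [420.3, -105.7, 6.0]
eef_rot: [-0.003, -0.483, 0.876, 0.002]
contact_force: [-0.0, -0.4, 0.2]
gripper_width: 34.0
grip_force: 0.0
time: 26.3
eef_pos: [424.3, -105.6, 11.2]
eef_rot: [0.001, -0.484, 0.875, -0.001]
contact_force: [-3.3, -0.3, 15.9]
gripper_width: 8.1
grip_force: 17.7
```

```bash
python3 -m crank '[{"x":0,"y":0,"z":-0.002,"rx":0,"ry":0,"rz":0,"jaw":0},{"x":0,"y":0,"z":-0.004,"rx":0,"ry":0,"rz":0,"jaw":0},{"x":0,"y":0,"z":-0.006,"rx":0,"ry":0,"rz":0,"jaw":0},{"x":0,"y":0,"z":-0.008,"rx":0,"ry":0,"rz":0,"jaw":0},{"x":0,"y":0,"z":-0.008,"rx":0,"ry":0,"rz":0,"jaw":0}]' 40
python3 -m crank '[{"x":0,"y":0,"z":-0.02,"rx":0,"ry":0,"rz":0,"jaw":0},{"x":0,"y":0,"z":-0.04,"rx":0,"ry":0,"rz":0,"jaw":0},{"x":0,"y":0,"z":-0.06,"rx":0,"ry":0,"rz":0,"jaw":0},{"x":0,"y":0,"z":-0.08,"rx":0,"ry":0,"rz":0,"jaw":0},{"x":0,"y":0,"z":-0.08,"rx":0,"ry":0,"rz":0,"jaw":0}]' 40
```

```text
time: 26.72
eef_pos: [424.0, -105.4, 13.7]
eef_rot: [0.001, -0.484, 0.875, -0.001]
contact_force: [1.0, -0.7, 4.7]
gripper_width: -0.4
grip_force: 2.4
time: 27.13
eef_pos: [423.2, -105.5, 53.9]
eef_rot: [0.001, -0.484, 0.875, -0.0]
contact_force: [0.2, 0.2, 0.9]
gripper_width: 0.3
grip_force: 0.0
```

```bash
python3 -m crank '[{"x":0,"y":-0.06,"z":0,"rx":0,"ry":0,"rz":0,"jaw":0},{"x":0,"y":-0.1,"z":0,"rx":0,"ry":0,"rz":0,"jaw":0},{"x":0,"y":-0.1,"z":0.04,"rx":0,"ry":0,"rz":0,"jaw":0},{"x":0,"y":-0.1,"z":0.072,"rx":0,"ry":0,"rz":0,"jaw":0},{"x":0,"y":-0.1,"z":0.072,"rx":0,"ry":0,"rz":0,"jaw":0}]' 20
python3 -m crank '[{"x":0,"y":0,"z":0.004,"rx":0,"ry":0,"rz":0,"jaw":0},{"x":0,"y":0,"z":0.006,"rx":0,"ry":0,"rz":0,"jaw":0},{"x":0,"y":0,"z":0.006,"rx":0,"ry":0,"rz":0,"jaw":0}]'
python3 -m crank '[{"x":0,"y":0,"z":0.002,"rx":0,"ry":0,"rz":0,"jaw":0},{"x":0,"y":0,"z":0.006,"rx":0,"ry":0,"rz":0,"jaw":0},{"x":0,"y":0,"z":0.006,"rx":0,"ry":0,"rz":0,"jaw":0}]'
python3 -m crank '[{"x":0,"y":0,"z":0.002,"rx":0,"ry":0,"rz":0,"jaw":0},{"x":0,"y":0,"z":0.006,"rx":0,"ry":0,"rz":0,"jaw":0},{"x":0,"y":0,"z":0.006,"rx":0,"ry":0,"rz":0,"jaw":0}]'
python3 - <<'E'
from h import *
im=robot.read_camera("scene")[:,:,::-1]
cv2.imwrite("pics/a8.png",cv2.resize(im[160:250,230:330],(700,630)[:2] and (660,594),interpolation=cv2.INTER_CUBIC))
E
```

```text
time: 27.55
eef_pos: [462.1, -132.3, 13.3]
eef_rot: [-0.004, -0.483, 0.876, 0.002]
contact_force: [-0.9, 0.2, 0.5]
gripper_width: -0.2
grip_force: 0.0
time: 27.8
eef_pos: [465.5, -132.0, 14.2]
eef_rot: [0.0, -0.484, 0.875, -0.0]
contact_force: [0.9, 0.7, 0.5]
gripper_width: -0.2
grip_force: 0.0
time: 28.05
eef_pos: [465.4, -132.0, 11.0]
eef_rot: [0.0, -0.484, 0.875, -0.0]
contact_force: [0.6, -0.1, 0.4]
gripper_width: 0.3
grip_force: 0.0
time: 28.3
eef_pos: [465.2, -132.1, 7.6]
eef_rot: [-0.0, -0.483, 0.875, 0.0]
contact_force: [-1.2, 0.4, 0.3]
gripper_width: 0.1
grip_force: 0.0
```

View pics/a8.png

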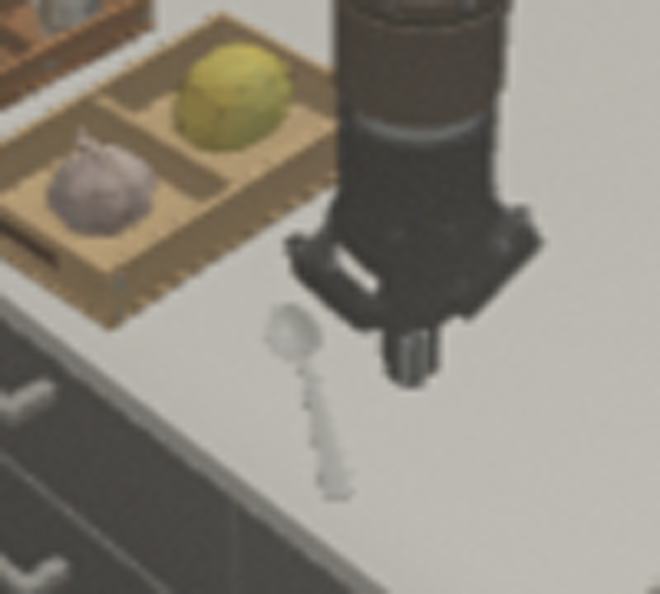

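Shut and over bare worktop, the fingers reach a TCP height of 7.6 mm without contact. So earlier they squeezed out over the spoon's tapered top half, because half-open tips stand back. The spoon still lies at crop (293,333)–(337,495). I'll retry about 3 mm deeper.

```bash
python3 -m crank '[{"x":0,"y":0,"z":-0.06,"rx":0,"ry":0,"rz":0,"jaw":0.35},{"x":0,"y":0.05,"z":-0.06,"rx":0,"ry":0,"rz":0,"jaw":0.35},{"x":0,"y":0.1,"z":-0.06,"rx":0,"ry":0,"rz":0,"jaw":0.35},{"x":0,"y":0.1,"z":-0.06,"rx":0,"ry":0,"rz":0,"jaw":0.35},{"x":0,"y":0.1,"z":-0.06,"rx":0,"ry":0,"rz":0,"jaw":0.35}]' 20
python3 -m crank '[{"x":0,"y":0,"z":0.03,"rx":0,"ry":0,"rz":0,"jaw":0.35},{"x":0,"y":0,"z":0.05,"rx":0,"ry":0,"rz":0,"jaw":0.35},{"x":0,"y":0,"z":0.065,"rx":0,"ry":0,"rz":0,"jaw":0.35},{"x":0,"y":0,"z":0.074,"rx":0,"ry":0,"rz":0,"jaw":0.35},{"x":0,"y":0,"z":0.074,"rx":0,"ry":0,"rz":0,"jaw":0.35}]'
python3 -m crank '[{"x":0,"y":0,"z":0,"rx":0,"ry":0,"rz":0,"jaw":0.25},{"x":0,"y":0,"z":0,"rx":0,"ry":0,"rz":0,"jaw":0.15},{"x":0,"y":0,"z":0,"rx":0,"ry":0,"rz":0,"jaw":0.05},{"x":0,"y":0,"z":0,"rx":0,"ry":0,"rz":0,"jaw":0.05},{"x":0,"y":0,"z":0,"rx":0,"ry":0,"rz":0,"jaw":0.05}]' 20
```

```text
time: 28.77
eef_pos: [422.2, -105.2, 38.1]
eef_rot: [-0.0, -0.484, 0.875, 0.0]
contact_force: [1.5, 0.6, 0.4]
gripper_width: 30.3
grip_force: 0.0
time: 29.18
eef_pos: [423.3, -105.7, 0.1]
eef_rot: [-0.001, -0.484, 0.875, 0.0]
contact_force: [0.2, 0.1, 0.2]
gripper_width: 29.9
grip_force: 0.0
time: 29.6
eef_pos: [423.1, -105.5, 1.0]
eef_rot: [0.0, -0.483, 0.875, -0.0]
contact_force: [0.3, 0.3, -0.2]
gripper_width: 21.8
grip_force: 19.6
```

```bash
python3 -m crank '[{"x":0,"y":0,"z":0,"rx":0,"ry":0,"rz":0,"jaw":0.1},{"x":0,"y":0,"z":0,"rx":0,"ry":0,"rz":0,"jaw":0.1},{"x":0,"y":0,"z":-0.004,"rx":0,"ry":0,"rz":0,"jaw":0.1},{"x":0,"y":0,"z":-0.01,"rx":0,"ry":0,"rz":0,"jaw":0.1},{"x":0,"y":0,"z":-0.02,"rx":0,"ry":0,"rz":0,"jaw":0.1}]' 35
python3 -m crank '[{"x":0,"y":0,"z":-0.02,"rx":0,"ry":0,"rz":0,"jaw":0.1},{"x":0,"y":0,"z":-0.06,"rx":0,"ry":0,"rz":0,"jaw":0.1},{"x":0,"y":0,"z":-0.1,"rx":0,"ry":0,"rz":0,"jaw":0.1},{"x":0,"y":0,"z":-0.14,"rx":0,"ry":0,"rz":0,"jaw":0.1},{"x":0,"y":0,"z":-0.18,"rx":0,"ry":0,"rz":0,"jaw":0.1}]'
```

```text
time: 30.02
eef_pos: [422.8, -105.5, 10.9]
eef_rot: [-0.0, -0.483, 0.875, 0.0]
contact_force: [0.3, -0.2, -1.1]
gripper_width: 20.9
grip_force: 34.2
time: 30.43
eef_pos: [422.8, -105.5, 102.3]
eef_rot: [0.0, -0.483, 0.875, -0.0]
contact_force: [0.7, 0.2, -1.9]
gripper_width: 21.0
grip_force: 34.2
```

```bash
python3 -m crank '[{"x":0,"y":0,"z":-0.06,"rx":0,"ry":0,"rz":0.354,"jaw":0.1},{"x":0,"y":0,"z":-0.12,"rx":0,"ry":0,"rz":0.354,"jaw":0.1},{"x":0,"y":0,"z":-0.18,"rx":0,"ry":0,"rz":0.354,"jaw":0.1},{"x":0,"y":0,"z":-0.2,"rx":0,"ry":0,"rz":0.354,"jaw":0.1},{"x":0,"y":0,"z":-0.2,"rx":0,"ry":0,"rz":0.354,"jaw":0.1}]'
python3 -m crank '[{"x":0,"y":0,"z":0,"rx":0,"ry":0,"rz":0.354,"jaw":0.1},{"x":0,"y":0,"z":0,"rx":0,"ry":0,"rz":0.354,"jaw":0.1},{"x":0,"y":0,"z":0,"rx":0,"ry":0,"rz":0.354,"jaw":0.1},{"x":0,"y":0,"z":0,"rx":0,"ry":0,"rz":0.354,"jaw":0.1},{"x":0,"y":0,"z":0,"rx":0,"ry":0,"rz":0.354,"jaw":0.1}]'
python3 -m crank '[{"x":-0.016,"y":0.07,"z":0,"rx":0,"ry":0,"rz":0,"jaw":0.1},{"x":-0.016,"y":0.15,"z":0,"rx":0,"ry":0,"rz":0,"jaw":0.1},{"x":-0.016,"y":0.23,"z":0,"rx":0,"ry":0,"rz":0,"jaw":0.1},{"x":-0.016,"y":0.31,"z":0,"rx":0,"ry":0,"rz":0,"jaw":0.1},{"x":-0.016,"y":0.39,"z":0,"rx":0,"ry":0,"rz":0,"jaw":0.1}]'
python3 -m crank '[{"x":0,"y":0.07,"z":0,"rx":0,"ry":0,"rz":0,"jaw":0.1},{"x":0,"y":0.15,"z":0,"rx":0,"ry":0,"rz":0,"jaw":0.1},{"x":0,"y":0.23,"z":0,"rx":0,"ry":0,"rz":0,"jaw":0.1},{"x":0,"y":0.31,"z":0,"rx":0,"ry":0,"rz":0,"jaw":0.1},{"x":0,"y":0.39,"z":0,"rx":0,"ry":0,"rz":0,"jaw":0.1}]'
python3 -m crank '[{"x":0,"y":0.07,"z":0,"rx":0,"ry":0,"rz":0,"jaw":0.1},{"x":0,"y":0.14,"z":0,"rx":0,"ry":0,"rz":0,"jaw":0.1},{"x":0,"y":0.198,"z":0,"rx":0,"ry":0,"rz":0,"jaw":0.1},{"x":0,"y":0.198,"z":0,"rx":0,"ry":0,"rz":0,"jaw":0.1},{"x":0,"y":0.198,"z":0,"rx":0,"ry":0,"rz":0,"jaw":0.1}]'
python3 -m crank '[{"x":0,"y":0,"z":0.06,"rx":0,"ry":0,"rz":0,"jaw":0.1},{"x":0,"y":0,"z":0.12,"rx":0,"ry":0,"rz":0,"jaw":0.1},{"x":0,"y":0,"z":0.18,"rx":0,"ry":0,"rz":0,"jaw":0.1},{"x":0,"y":0,"z":0.28,"rx":0,"ry":0,"rz":0,"jaw":0.1},{"x":0,"y":0,"z":0.3,"rx":0,"ry":0,"rz":0,"jaw":0.1}]'
python3 - <<'E'
from h import *
print(robot.sense()["qpos"].round(2))
im=robot.read_camera("scene")[:,:,::-1]
cv2.imwrite("pics/a9.png",cv2.resize(im[100:200,160:280],(720,600),interpolation=cv2.INTER_CUBIC))
E
```

```text
time: 30.85
eef_pos: [424.8, -105.4, 204.9]
eef_rot: [0.004, -0.222, 0.975, -0.001]
contact_force: [0.4, -0.2, -0.3]
gripper_width: 21.3
grip_force: 34.2
time: 31.27
eef_pos: [422.6, -105.5, 201.2]
eef_rot: [0.0, 0.054, 0.999, 0.0]
contact_force: [-0.1, 0.5, -0.4]
gripper_width: 21.3
grip_force: 34.2
time: 31.68
eef_pos: [450.5, 89.3, 201.5]
eef_rot: [0.0, 0.052, 0.999, 0.0]
contact_force: [1.7, -1.1, 0.1]
gripper_width: 21.1
grip_force: 34.3
time: 32.1
eef_pos: [470.5, 283.5, 201.4]
eef_rot: [0.0, 0.051, 0.999, 0.0]
contact_force: [-0.3, -0.2, 1.0]
gripper_width: 21.1
grip_force: 34.3
time: 32.52
eef_pos: [480.7, 381.2, 200.3]
eef_rot: [-0.0, 0.051, 0.999, -0.0]
contact_force: [-0.4, -0.8, -0.4]
gripper_width: 21.3
grip_force: 34.3
time: 32.93
eef_pos: [479.0, 376.5, 46.8]
eef_rot: [-0.003, 0.053, 0.999, -0.003]
contact_force: [-0.1, -0.5, -0.7]
gripper_width: 21.1
grip_force: 34.3
[ 0.93  0.54 -0.24 -0.   -0.79 -2.61]
```

View pics/a9.png

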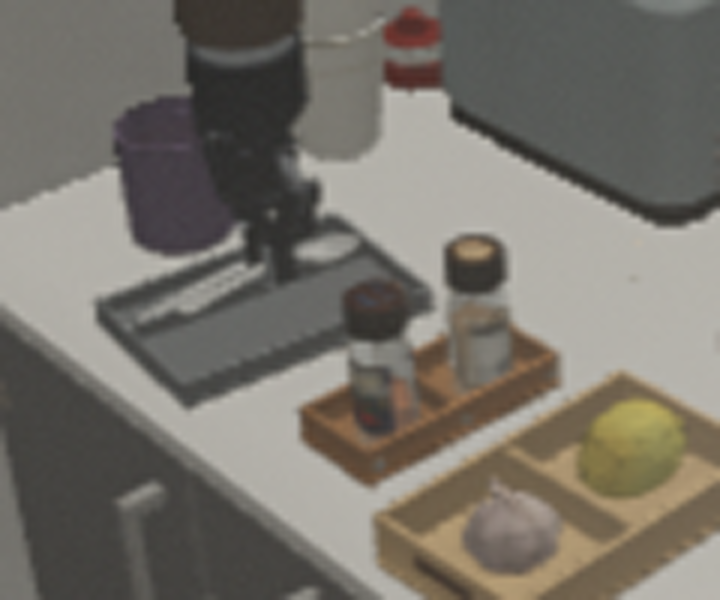

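The crop shows the spoon held level over the wide bay, lengthwise, with its bowl end at (328,245). I'm lowering and releasing it.

```bash
python3 -m crank '[{"x":0,"y":-0.002,"z":0.02,"rx":0,"ry":0,"rz":0,"jaw":0.1},{"x":0,"y":-0.002,"z":0.04,"rx":0,"ry":0,"rz":0,"jaw":0.1},{"x":0,"y":-0.002,"z":0.06,"rx":0,"ry":0,"rz":0,"jaw":0.1},{"x":0,"y":-0.002,"z":0.075,"rx":0,"ry":0,"rz":0,"jaw":0.1},{"x":0,"y":-0.002,"z":0.084,"rx":0,"ry":0,"rz":0,"jaw":0.1}]'
python3 -m crank '[{"x":0,"y":0,"z":0,"rx":0,"ry":0,"rz":0,"jaw":0.15},{"x":0,"y":0,"z":0,"rx":0,"ry":0,"rz":0,"jaw":0.28},{"x":0,"y":0,"z":0,"rx":0,"ry":0,"rz":0,"jaw":0.35},{"x":0,"y":0,"z":0,"rx":0,"ry":0,"rz":0,"jaw":0.42},{"x":0,"y":0,"z":0,"rx":0,"ry":0,"rz":0,"jaw":0.42}]'
python3 -m crank '[{"x":0,"y":0,"z":-0.03,"rx":0,"ry":0,"rz":0,"jaw":0.42},{"x":0,"y":0,"z":-0.1,"rx":0,"ry":0,"rz":0,"jaw":0.42},{"x":0,"y":0,"z":-0.18,"rx":0,"ry":0,"rz":0,"jaw":0.42},{"x":0,"y":0,"z":-0.26,"rx":0,"ry":0,"rz":0,"jaw":0.42},{"x":0,"y":0,"z":-0.34,"rx":0,"ry":0,"rz":0,"jaw":0.42}]'
python3 -m crank '[{"x":0,"y":-0.07,"z":0,"rx":0,"ry":0,"rz":0,"jaw":0.42},{"x":0,"y":-0.15,"z":0,"rx":0,"ry":0,"rz":0,"jaw":0.42},{"x":0,"y":-0.23,"z":0,"rx":0,"ry":0,"rz":0,"jaw":0.42},{"x":0,"y":-0.31,"z":0,"rx":0,"ry":0,"rz":0,"jaw":0.42},{"x":0,"y":-0.39,"z":0,"rx":0,"ry":0,"rz":0,"jaw":0.42}]'
python3 -m crank '[{"x":0,"y":-0.07,"z":0,"rx":0,"ry":0,"rz":0,"jaw":0.42},{"x":0,"y":-0.15,"z":0,"rx":0,"ry":0,"rz":0,"jaw":0.42},{"x":0,"y":-0.23,"z":0,"rx":0,"ry":0,"rz":0,"jaw":0.42},{"x":0,"y":-0.31,"z":0,"rx":0,"ry":0,"rz":0,"jaw":0.42},{"x":0,"y":-0.39,"z":0,"rx":0,"ry":0,"rz":0,"jaw":0.42}]'
python3 -m crank '[{"x":0,"y":-0.07,"z":0,"rx":0,"ry":0,"rz":0,"jaw":0.42},{"x":0,"y":-0.15,"z":0,"rx":0,"ry":0,"rz":0,"jaw":0.42},{"x":0,"y":-0.23,"z":0,"rx":0,"ry":0,"rz":0,"jaw":0.42},{"x":0,"y":-0.31,"z":0,"rx":0,"ry":0,"rz":0,"jaw":0.42},{"x":0,"y":-0.39,"z":0,"rx":0,"ry":0,"rz":0,"jaw":0.42}]'
python3 - <<'E'
from h import *
im=robot.read_camera("top")[:,:,::-1]
cv2.imwrite("pics/b1.png",cv2.resize(im[150:245,90:290],(800,380),interpolation=cv2.INTER_CUBIC)); cv2.imwrite("pics/b1full.png",im)
E
```

```text
time: 33.4
eef_pos: [481.2, 379.1, 8.5]
eef_rot: [0.0, 0.051, 0.999, 0.0]
contact_force: [0.3, -0.3, -0.8]
gripper_width: 21.3
grip_force: 34.3
time: 33.82
eef_pos: [481.3, 379.5, 9.4]
eef_rot: [0.0, 0.051, 0.999, 0.0]
contact_force: [-0.6, 0.5, -0.8]
gripper_width: 36.1
grip_force: 0.0
time: 34.23
eef_pos: [480.9, 378.9, 181.0]
eef_rot: [0.0, 0.051, 0.999, 0.0]
contact_force: [0.3, 0.3, 0.1]
gripper_width: 36.2
grip_force: 0.0
time: 34.65
eef_pos: [460.4, 183.5, 179.3]
eef_rot: [0.0, 0.051, 0.999, 0.0]
contact_force: [0.7, -0.7, 0.8]
gripper_width: 35.9
grip_force: 0.0
time: 35.07
eef_pos: [440.4, -10.5, 179.5]
eef_rot: [0.001, 0.051, 0.999, 0.0]
contact_force: [1.0, -0.4, 0.1]
gripper_width: 35.7
grip_force: 0.0
time: 35.48
eef_pos: [420.5, -204.6, 179.5]
eef_rot: [0.001, 0.051, 0.999, -0.0]
contact_force: [0.2, 0.8, -0.0]
gripper_width: 35.8
grip_force: 0.0
```

View pics/b1.png

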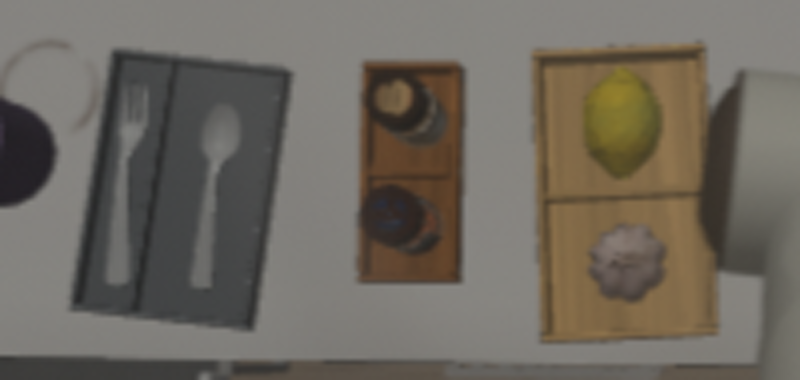

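The top view shows the spoon lengthwise in the wide bay (crop 215,195). Both jars are upright with lids at (393,98) and (392,217), the lemon is at (622,122) and the garlic at (628,262). One numeric check against the limits before handing in.

```bash
python3 - <<'E'
from h import *
def loc(o,a,p):
    a=np.deg2rad(a); d=p[:2]-np.array(o); return np.round([d[0]*np.cos(a)+d[1]*np.sin(a),-d[0]*np.sin(a)+d[1]*np.cos(a)],1)
g=lambda u,v,z:ray("top",(90+u/4-.4,150+v/4-.4),z)
R=((497.8,230),.8);C=((483.5,73.8),3.3);T=((484,400),-5.9)
for n,f,u,v,z in[("A",R,393,98,111),("B",R,392,217,111),("lemon",C,622,122,35),("garlic",C,628,262,35),("spoon",T,211,195,11)]: print(n,loc(*f,g(u,v,z)))
E
```

```text
A [38.3 -3.5]
B [-42.2  -4.6]
lemon [50.7 -0.5]
garlic [-51.1  -0.6]
spoon [ -1.7 -20.7]
```

```bash
python3 -c "
from plant import robot
print(robot.sign_off())"
```

```text
the job is handed in; nothing more can be done
None
```

I handed the job in at about 36 s of the 144 s allowed: both jars stand upright in the rack, the lemon and garlic are in separate crate compartments, the teaspoon lies lengthwise in the wide tray bay (all inside the limits by my last top-camera check), everything is released, and the bowl was never touched.

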